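# Load and lock the sample carrier

### The job

Get the sample carrier ready for transport: stand the small white sample bottle upright in the carrier's empty cup, and screw the finned pot lid fully shut (clockwise, to its stop). Only when both are done, slide the black grip of the transport lock all the way to its end stop, so that the forked bar covers the bottle and straddles the lid's fin; leave the squat jar and the beaker where they stand and do not tip the bottle over.

Things in the scene. Friction and masses are not known exactly. Their poses are not given: they have to be found in the camera images.
- carrier: Fixed sample carrier: aluminium base plate 112 x 300 x 8 mm with, in a row along its own y axis, a glass pot with a finned lid (at y = -66 mm), an open grey cup (y = 0) and the raised guide of the transport lock (y = 54 to 190 mm, 56 mm wide, 97 mm high; the dark end-stop crossbar at y = 57 mm is 103 mm high). Origin: underside of the plate, below the cup's centre; z up.
- cup_floor (a point): Centre of the cup's inner floor, 8 mm above the worktop. The round cup has an inner diameter of 50 mm, wall 4 mm, and its rim is 34 mm above the worktop. Axes as the carrier's.
- sample_bottle: Loose small white screw-cap bottle, 74 mm high, 70 g: body diameter 40 mm up to 56 mm, cap diameter 33 mm above that. Origin: centre of its underside; z up along the bottle.
- lid (a joint): Turn of the pot's captive screw lid about the vertical, rad: 0 = screwed shut at its stop (fin along the carrier's y), positive = unscrewed (counter-clockwise from above), at most 1.5. Stays where left.
- lid_fin (a point): Centre of the top face of the lid's upright fin, on the turning axis, 117 mm above the worktop. White fin 44 mm long, 12 mm thick, 35 mm high (lid's flat top at 82 mm). Site axes turn with the lid: y along the fin, x across its thickness.
- slide (a joint): Travel of the transport lock, m: 0 = fully back, 0.112 = home at the end stop. The grip moves towards the carrier's -y (towards the cup and pot). Moves with about 3 N and stays where left.
- grip_top (a point): Centre of the top face of the lock's upright black grip, 132 mm above the worktop. Grip block 24 mm (carrier x) by 18 mm (carrier y), rising 35 mm above the guide's rails. It stands on a steel bar 40 mm wide, 5 mm thick, underside 86 mm above the worktop; the forked tip of the bar is 121 mm ahead (-y) of the grip.
- squat_jar: Loose squat glass screw-cap jar, diameter 62 mm, 72 mm high; a bystander. Origin: centre of its underside.
- beaker: Loose small glass beaker, diameter 58 mm, 72 mm high; a bystander. Origin: centre of its underside.
There are look-alikes about, which are no part of the job. Leave any red look-alike of the sample_bottle alone.

How it is judged:
By the outcome, as a careful person would: the job done as asked, in the order asked, and still so for the second after the job is handed in, with the robot touching nothing.
It also fails if it takes over 54 s, if anything falls off the work surface, if the arm or the gripper's body presses on something with over 40 N, if the wrist force passes 120 N, or if a joint passes its speed limit or range.

### The arm

A 7-joint arm with a two-finger parallel gripper is mounted at the origin on a cart in front of the work surface, level with it; the furniture and walls round the work are solid. World frame = base frame: x ahead of the robot, y to its left, z up, the work surface at z = 0. Lengths are in m, angles in rad, forces in N, time in s.
With the tool pointing down it reaches from about 0.4 to 0.875 m from the base axis. Payload 4.4 kg.
Tool frame: the origin (TCP) lies midway between the tips of the shut fingers; the grasp point (between the pads) lies 19 mm behind it (robot.tcp_to_grasp is the distance from the TCP to the grasp point, in m); z points along the fingers, x is the direction in which the jaws open and shut, and the axes are right-handed (so a half turn about z gives the same grasp; the last joint's range is limited). The gripper opens to 85 mm and grips with 20 to 120 N. Pads are 22 mm wide; open, the fingers measure 114 mm over their backs; the gripper's body (76 mm by 85 mm) begins 54 mm behind the grasp point. The pads swing forward as they close: fully open they stand 13 mm farther back than shut.
Start: joints at [1.214, 0.628, 0.038, 1.517, -0.027, 0.996, -0.02], TCP at [0.186, -0.623, 0.231] pointing down, gripper open.
Joint ranges: [-3.06, 3.06], [-0.37, 2.12], [-1.25, 1.32], [0.18, 2.47], [-1.1, 4.24], [0.23, 1.98], [-2.94, 2.94]. Speed limits (rad/s): [2.57, 2.57, 3.14, 3.14, 3.14, 3.14, 3.14].

### API

Orientations are given as a rotation vector (axis times angle).
In Python, from cell import robot gives the robot as it stands.
- The arm moves only by the tool move_arm, never from a script. Its arguments are lists of equal length, an entry for each row: "dr": the turn, a rotation vector about the tool's x, y, z in rad, a list of three; "linear": the shift along the tool's x, y, z in mm, a list of three; "grip": the closure, from -1 (fully open) to 1 (shut), so that 0 is half open. In form: {"dr": [[ax, ay, az], ...], "linear": [[tx, ty, tz], ...], "grip": [grip, ...]}. A call has 1 to 12 rows; each row shifts and turns the pose as measured when the row begins, along the tool's axes as they then stand; what a row does not reach is not made up. A row lasts 1/12 s, in which the tool goes at most 41.7 mm and 7.16 degrees, less where a joint would pass 70% of its speed; a pose out of reach is approached as far as the arm can. A call with a gripper value outside its range is refused whole. The fingers move at their own pace and stop on an object; the grip force is fixed at half the most. Time passes only in rows, so rows that do not move let the fingers close. It gives the time, the measured TCP pose, the force and the opening at its end, in the units of the state.
- robot.get_obs(): the state, without advancing time (a new reading comes with each control period).
- robot.snapshot(name): name is "side" or "top"; returns the picture (420x560x3 uint8, red, green, blue); there is no depth.
- robot.camera_params(name): a dict with "fx", "fy", "cx", "cy" (pixels), "extrinsics" (4x4, takes a point from world to camera coordinates). Camera axes: x right, y up, looking along -z (the intrinsics and any distortion apply to the point x, -y, -z); pixel columns grow to the right and rows downward; lengths in m; the calibration is good to about 2 mm. A picture is of the moment at which its call begins. camera_params takes no time and is no camera call.
- robot.close_job(): hands the job in, once; it reports no verdict.
The state is a dict: "time": time; "joint_positions": joint angles; "qvel": joint speeds; "effort": joint torques, N m; "ee_pos": TCP position; "orientation": TCP orientation; "contact_force": force on the tool from outside, world axes, zero at the start; "moment": the same for the moment, N m; "finger_gap": opening from 0.0 (shut) to 1.0 (fully open).
Only numpy, scipy, OpenCV 4.12 (cv2) and the standard library are available. Lean on these libraries where they do the work, as an engineer would, in place of code of your own. Each camera call takes 0.05 s, during which the arm holds its last target.

## Working session

There is one attempt and no reset: what is moved stays moved. The work goes in short steps, Python scripts to look and compute and a tool call to move; the robot and the scene stay as the last step left them, time stands still between calls to the robot, and variables do not carry over. Pictures are saved under pics/ and viewed, and the job is handed in when it is done.

Besides the shell and the picture viewer there is one more tool, called after "Call:" as name(argument=value, ...), one argument or row to a line, values as JSON. move_arm: Moves the arm, as the interface text tells. Its arguments: {"type":"object","properties":{"dr":{"type":"array","items":{"type":"array","items":{"type":"number"}}},"linear":{"type":"array","items":{"type":"array","items":{"type":"number"}}},"grip":{"type":"array","items":{"type":"number"}}},"required":["dr","linear","grip"]}

```bash
ls; mkdir -p pics; python3 - <<'E'
from cell import robot
import cv2
for n in("side","top"):
    im=robot.snapshot(n); cv2.imwrite(f"pics/{n}0.png",im[:,:,::-1])
    p=robot.camera_params(n); print(n,p)
o=robot.get_obs(); print(o)
E
```

```text
pics
side {'fx': 500.2351480455331, 'fy': 500.2351480455331, 'cx': 287.39056128456485, 'cy': 210.76864457120158, 'extrinsics': array([[ 0.99134272,  0.13097905,  0.00917101, -0.52279437],
       [-0.11838899,  0.86147655,  0.49380381,  0.04103083],
       [ 0.05677734, -0.49061456,  0.86952498, -1.26120151],
       [ 0.        ,  0.        ,  0.        ,  1.        ]])}
top {'fx': 453.36550056189554, 'fy': 453.36550056189554, 'cx': 271.6103327519783, 'cy': 215.63412062383972, 'extrinsics': array([[-0.01200976, -0.99990963, -0.0060408 , -0.02507721],
       [ 0.98610141, -0.01284465,  0.16564729, -0.53073189],
       [-0.16570991, -0.00396746,  0.98616656, -1.09567175],
       [ 0.        ,  0.        ,  0.        ,  1.        ]])}
{'time': 0.1, 'joint_positions': array([ 1.21422319,  0.62926916,  0.03842556,  1.51829248, -0.02702369,
        0.99635968, -0.01999263]), 'qvel': array([-8.57028433e-04, -1.85043951e-03, -7.96519328e-04, -2.77974911e-03,
        6.91660071e-05, -5.19884703e-04,  1.82835963e-03]), 'effort': array([ 2.91544507e-03, -5.64534938e+01,  1.23044439e+00, -1.93973762e+01,
        1.13161089e-02,  5.40777342e-03, -3.25535737e-06]), 'ee_pos': array([ 0.1862249 , -0.62212907,  0.23046284]), 'orientation': array([-2.51896980e+00,  1.87551030e+00,  2.27174023e-03]), 'contact_force': array([ 0.18466566,  0.86245115, -0.25266125]), 'moment': array([ 0.0126909 , -0.05092274,  0.01403889]), 'finger_gap': 0.9998811343940361}
```

View pics/side0.png

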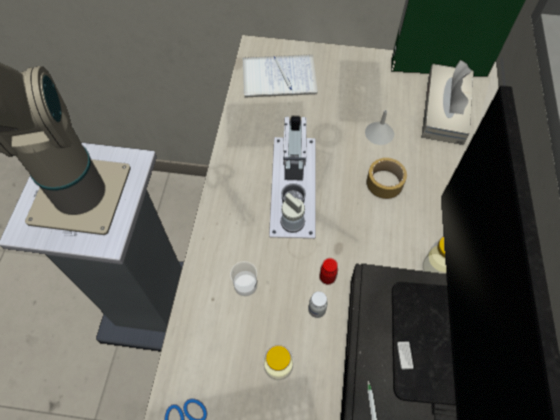

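View pics/top0.png

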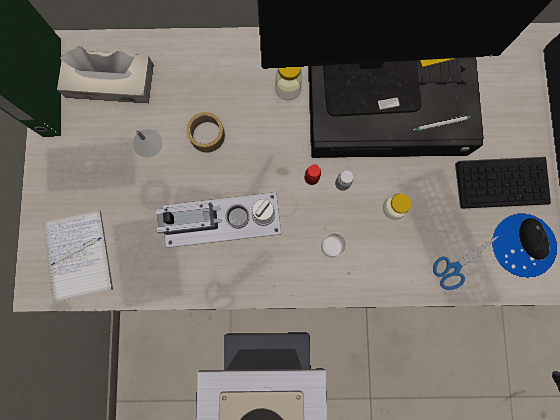

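Two candidates: the red capped bottle (side 329,270; top 313,174) is the look-alike to leave alone. The white one (side 318,302; top 345,180) fits the description. I'll confirm it in enlarged crops.

```bash
cat > h.py <<'E'
import numpy as np,cv2
from cell import robot
P={n:robot.camera_params(n) for n in("side","top")}
def proj(n,p):
    c=P[n]; q=c["extrinsics"]@np.r_[p,1]; return np.array([c["cx"]+c["fx"]*q[0]/-q[2],c["cy"]+c["fy"]*(-q[1])/-q[2]])
def back(n,u,v,z):
    c=P[n];E=c["extrinsics"];d=np.array([(u-c["cx"])/c["fx"],-(v-c["cy"])/c["fy"],-1.])
    R=E[:3,:3].T;o=-R@E[:3,3];d=R@d;return o+d*(z-o[2])/d[2]
def crop(src,x0,y0,x1,y1,s,out):
    im=src if not isinstance(src,str) else cv2.imread(src)
    cv2.imwrite(out,cv2.resize(im[y0:y1,x0:x1],None,fx=s,fy=s,interpolation=cv2.INTER_CUBIC))
E
python3 - <<'E'
from h import *
crop("pics/top0.png",150,180,290,250,5.7,"pics/c1.png")
crop("pics/side0.png",260,105,330,245,4.2,"pics/c2.png")
a=cv2.imread("pics/top0.png")[155:205,290,];
crop("pics/top0.png",290,155,370,205,8,"pics/c3.png")
crop("pics/side0.png",290,250,350,325,8,"pics/c4.png")
E
```

```text
(no output)
```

View pics/c1.png

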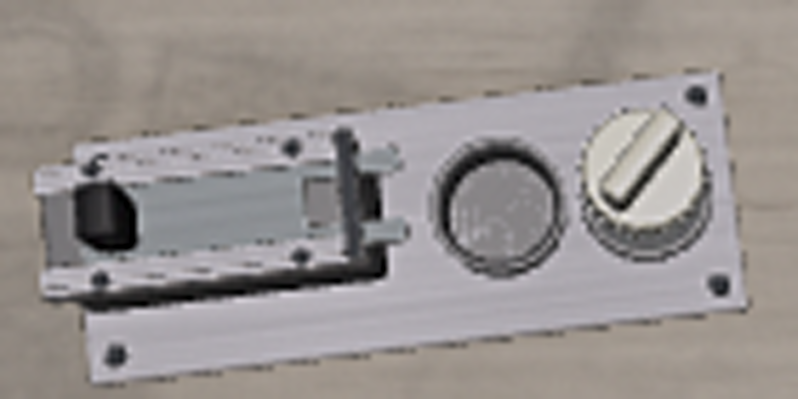

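View pics/c2.png

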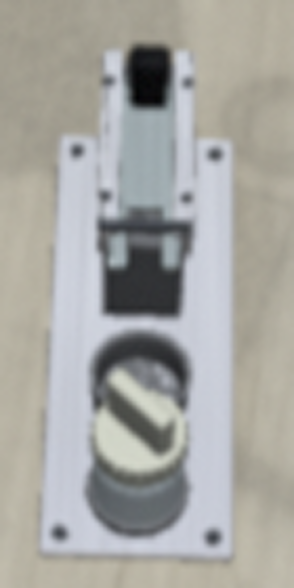

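View pics/c3.png

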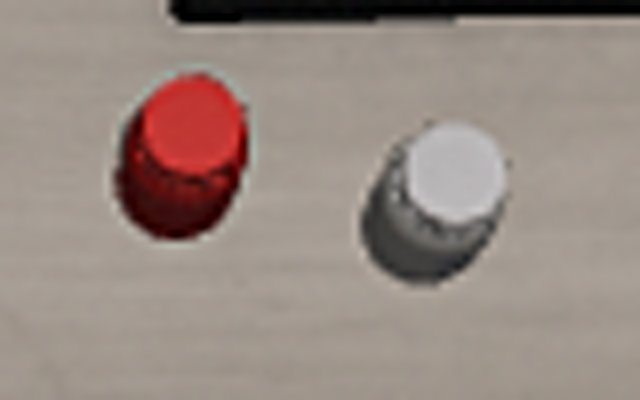

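View pics/c4.png

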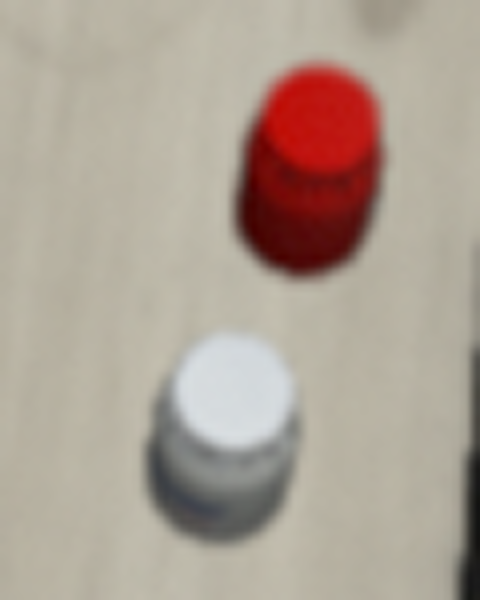

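Confirmed: the white capped bottle stands upright, and the red one is only a neighbour. Next I'll fit the poses.

```bash
python3 - <<'E'
from h import *
from scipy.optimize import least_squares
t=lambda a,b:(150+(a+.5)/5.7-.5,180+(b+.5)/5.7-.5)
s=lambda a,b:(260+(a+.5)/4.2-.5,105+(b+.5)/4.2-.5)
# which corner is which: carrier y from pot(-) to lock(+); lock is at world +y (left in top)
obs=[]
x=.056
for uv,lp in [(t(718,72),(x,-.15)),(t(745,305),(-x,-.15)),(t(93,382),(-x,.15))]: pass
# world bp of plate corners
for n,uv in [("top",t(718,72)),("top",t(745,305)),("top",t(93,382)),("top",t(75,148)),("side",s(62,137)),("side",s(230,140)),("side",s(232,555)),("side",s(40,552))]:
    print(n,back(n,*uv,.008).round(4))
print("cup",back("top",*t(502,205),.034))
print("fin ends top",back("top",*t(668,118),.117),back("top",*t(612,192),.117))
print("fin side",back("side",*s(114,382),.117),back("side",*s(165,440),.117))
print("bottle top",back("top",290+456.5/8-.5,155+172.5/8-.5,.074),back("side",290+235.5/8-.5,250+391/8-.5,.074))
print("red",back("top",290+194/8,155+125/8,.074))
E
```

```text
top [ 0.5985 -0.0426  0.008 ]
top [ 0.4905 -0.0534  0.008 ]
top [0.4593 0.241  0.008 ]
top [0.5668 0.2521 0.008 ]
side [0.4602 0.2407 0.008 ]
side [0.5671 0.2532 0.008 ]
side [ 0.5993 -0.0422  0.008 ]
side [ 0.4904 -0.0552  0.008 ]
cup [0.53342049 0.05449558 0.034     ]
fin ends top [ 0.55508536 -0.02103046  0.117     ] [0.52422853 0.00241464 0.117     ]
fin side [ 0.52520739 -0.0027266   0.117     ] [ 0.55664449 -0.03461921  0.117     ]
bottle top [ 0.62250597 -0.21900661  0.074     ] [ 0.62264212 -0.21878139  0.074     ]
red [ 0.63750964 -0.13926289  0.074     ]
```

```bash
python3 - <<'E'
from h import *
crop("pics/top0.png",195,190,285,245,8.8,"pics/c5.png")
crop("pics/side0.png",265,175,325,240,9,"pics/c6.png")
E
```

```text
(no output)
```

View pics/c5.png

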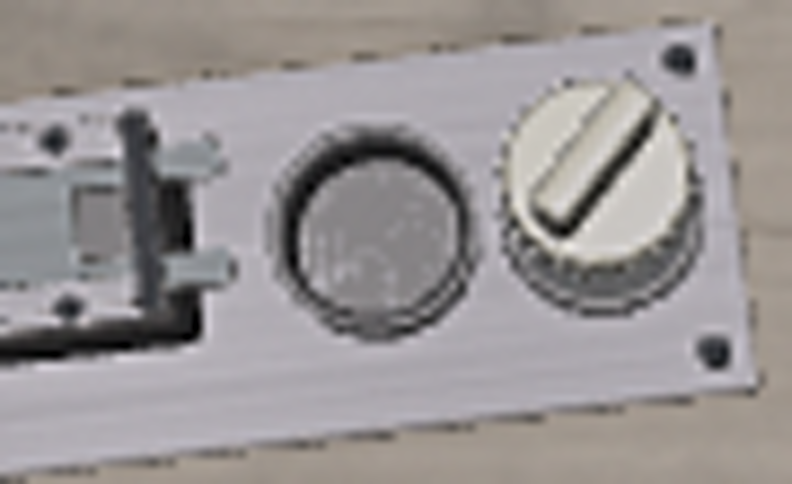

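View pics/c6.png

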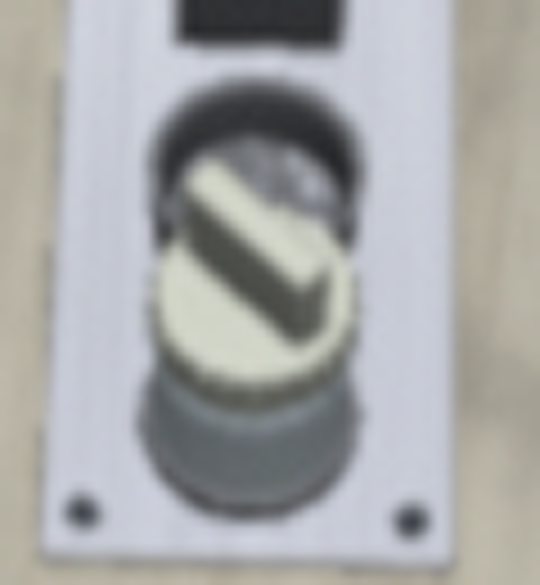

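```bash
cat >> h.py <<'E'
YAW=.107; O=np.array([.5336,.0546,0])
def car(x,y,z):
    c,s=np.cos(YAW),np.sin(YAW); return O+np.array([c*x-s*y,s*x+c*y,z])
E
python3 - <<'E'
from h import *
S=8
for n,(x0,y0,x1,y1) in {"top":(195,185,285,245),"side":(265,165,330,240)}.items():
    im=cv2.imread(f"pics/{n}0.png")[y0:y1,x0:x1]
    im=cv2.resize(im,None,fx=S,fy=S,interpolation=cv2.INTER_CUBIC)
    pp=lambda p:tuple(int(v) for v in ((proj(n,p)-[x0,y0]+.5)*S).round())
    th=np.linspace(0,6.28,60)
    def poly(pts,c): cv2.polylines(im,[np.array([pp(p) for p in pts])],True,c,1)
    poly([car(.025*np.cos(a),.025*np.sin(a),.034) for a in th],(0,0,255))
    for q,c in((.65,(0,200,0)),(.75,(255,0,0)),(.85,(0,0,255))):
        R=lambda x,y:(x*np.cos(q)-y*np.sin(q),-.066+x*np.sin(q)+y*np.cos(q))
        poly([car(*R(a,b),.117) for a,b in((-.006,-.022),(.006,-.022),(.006,.022),(-.006,.022))],c)
    cv2.imwrite(f"pics/ov_{n}.png",im)
# box edge
for z in(.05,.08,.12): print(z,"top front edge",back("top",345,155,z).round(3),"side left edge",back("side",350,310,z).round(3))
E
```

```text
0.05 top front edge [ 0.684 -0.221  0.05 ] side left edge [ 0.692 -0.227  0.05 ]
0.08 top front edge [ 0.675 -0.216  0.08 ] side left edge [ 0.689 -0.237  0.08 ]
0.12 top front edge [ 0.663 -0.21   0.12 ] side left edge [ 0.685 -0.251  0.12 ]
```

View pics/ov_top.png

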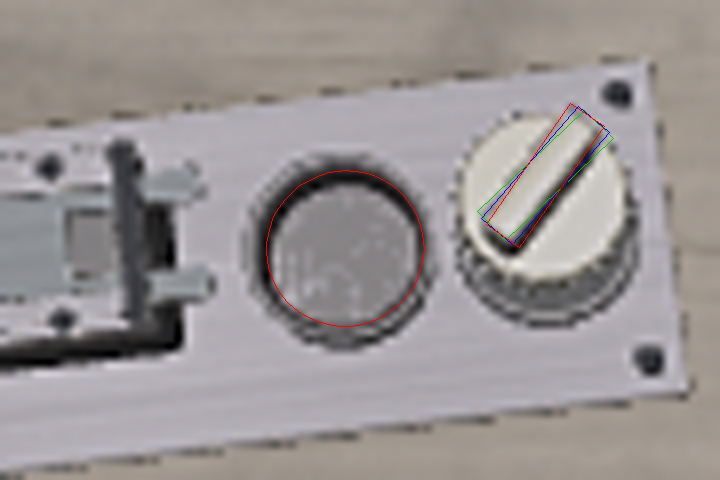

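View pics/ov_side.png

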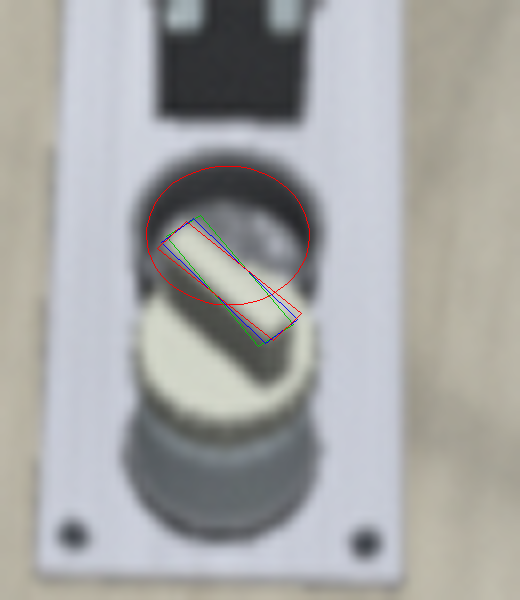

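```bash
python3 - <<'E'
from h import *
crop("pics/top0.png",295,40,395,170,4.6,"pics/c7.png")
crop("pics/side0.png",330,250,450,330,6,"pics/c8.png")
E
```

```text
(no output)
```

View pics/c7.png

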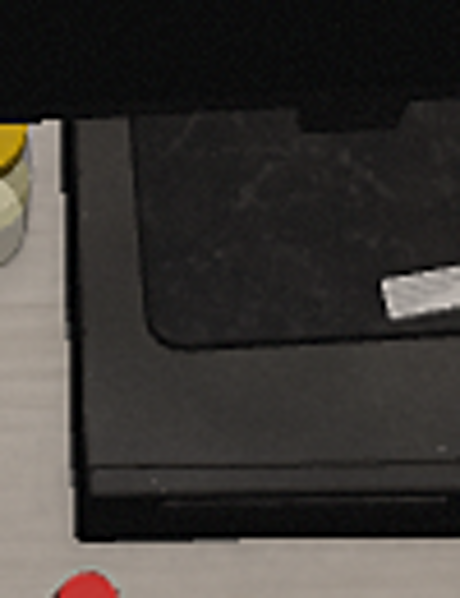

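View pics/c8.png

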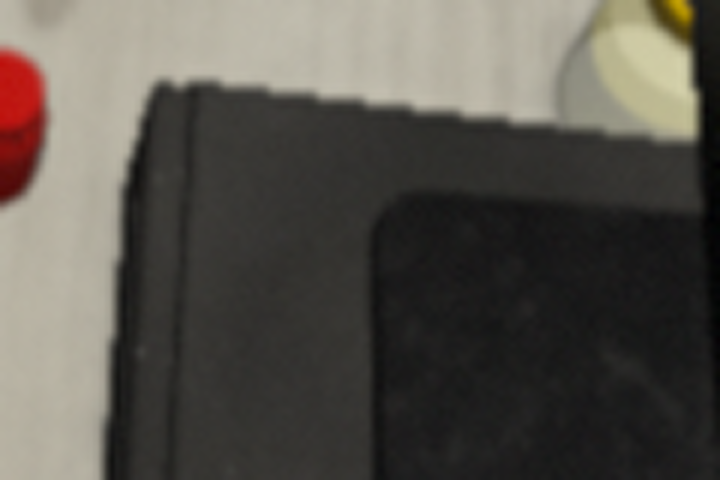

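```bash
cat >> h.py <<'E'
from scipy.spatial.transform import Rotation as Ro
def togo(p,ang):
    """target TCP position, jaw angle (world, tool straight down): mm in tool axes, rotvec in tool axes"""
    o=robot.get_obs(); R=Ro.from_rotvec(o["orientation"])
    c,s=np.cos(ang),np.sin(ang)
    best=None
    for k in(1,-1):
        T=Ro.from_matrix(np.array([[k*c,k*s,0],[k*s,-k*c,0],[0,0,-1]]).T)
        dr=(R.inv()*T).as_rotvec()
        if best is None or np.linalg.norm(dr)<np.linalg.norm(best): best=dr
    print("t %.2f pos %s F %s gap %.3f q7 %.2f"%(o["time"],o["ee_pos"].round(4),o["contact_force"].round(1),o["finger_gap"],o["joint_positions"][6]))
    print("lin mm",(R.inv().apply(np.array(p)-o["ee_pos"])*1000).round(1),"dr",best.round(3))
E
python3 -c "
from h import *
togo([.6225,-.219,.2],-.3)"
```

```text
t 0.10 pos [ 0.1862 -0.6221  0.2305] F [ 0.2  0.9 -0.3] gap 1.000 q7 -0.02
lin mm [-261.1 -533.5   30.9] dr [-0.001  0.002 -0.98 ]
```

Call:
move_arm(
  linear=[
    [-17,-35,0],
    [-17,-35,0],
    [-17,-35,0],
    [-17,-35,0],
    [-17,-35,0],
    [-17,-35,0],
    [-17,-35,0],
    [-17,-35,0],
    [-17,-35,0],
    [-17,-35,0],
    [-17,-35,0],
    [-17,-35,0],
  ],
  dr=[
    [0,0,0],
    [0,0,0],
    [0,0,0],
    [0,0,0],
    [0,0,0],
    [0,0,0],
    [0,0,0],
    [0,0,0],
    [0,0,0],
    [0,0,0],
    [0,0,0],
    [0,0,0],
  ],
  grip=[-0.5,-0.5,-0.5,-0.5,-0.5,-0.5,-0.5,-0.5,-0.5,-0.5,-0.5,-0.5],
)

```text
time: 1.1
ee_pos: [0.5327, -0.3036, 0.2219]
orientation: [2.491, -1.902, -0.02]
contact_force: [0.0, -0.0, -0.7]
finger_gap: 0.749
```

Call:
move_arm(
  linear=[
    [0,0,0],
    [0,0,0],
    [0,0,0],
    [0,0,0],
    [0,0,0],
    [0,0,0],
    [0,0,0],
    [0,0,0],
    [0,0,0],
    [0,0,0],
  ],
  dr=[
    [0,0,-0.1],
    [0,0,-0.1],
    [0,0,-0.1],
    [0,0,-0.1],
    [0,0,-0.1],
    [0,0,-0.1],
    [0,0,-0.1],
    [0,0,-0.1],
    [0,0,-0.1],
    [0,0,-0.08],
  ],
  grip=[-0.5,-0.5,-0.5,-0.5,-0.5,-0.5,-0.5,-0.5,-0.5,-0.5],
)

```text
time: 1.93
ee_pos: [0.5426, -0.2847, 0.2162]
orientation: [-3.106, 0.392, 0.03]
contact_force: [0.5, -0.5, 0.4]
finger_gap: 0.756
```

```bash
python3 -c "
from h import *
togo([.6225,-.219,.15],-.3)"
```

```text
t 1.93 pos [ 0.5426 -0.2847  0.2162] F [ 0.5 -0.5  0.4] gap 0.756 q7 0.03
lin mm [ 62.4 -83.   65.7] dr [-0.008  0.02   0.049]
```

Call:
move_arm(
  linear=[
    [16,-21,16],
    [16,-21,16],
    [16,-21,16],
    [14,-20,16],
    [0,0,0],
    [0,0,0],
  ],
  dr=[
    [-0.008,0.02,0.05],
    [0,0,0],
    [0,0,0],
    [0,0,0],
    [0,0,0],
    [0,0,0],
  ],
  grip=[-0.5,-0.5,-0.5,-0.5,-0.5,-0.5],
)

```text
time: 2.43
ee_pos: [0.6255, -0.2241, 0.1472]
orientation: [3.103, -0.478, -0.005]
contact_force: [0.4, -1.6, 0.6]
finger_gap: 0.746
```

```bash
python3 -c "
from h import *
togo([.6225,-.219,.037],-.3)"
```

```text
t 2.43 pos [ 0.6255 -0.2241  0.1472] F [ 0.4 -1.6  0.6] gap 0.746 q7 -0.16
lin mm [ -4.1  -4.2 110.2] dr [ 0.002  0.003 -0.006]
```

Call:
move_arm(
  linear=[
    [-4,-4,10],
    [0,0,10],
    [0,0,0],
  ],
  dr=[
    [0,0,0],
    [0,0,0],
    [0,0,0],
  ],
  grip=[-0.5,-0.5,-0.5],
)

```text
time: 2.68
ee_pos: [0.6216, -0.22, 0.1261]
orientation: [3.102, -0.479, -0.007]
contact_force: [-0.1, -0.1, -0.5]
finger_gap: 0.748
```

```bash
python3 -c "
from h import *
togo([.6225,-.219,.037],-.3)
a=robot.snapshot('top')[:,:,::-1];b=robot.snapshot('side')[:,:,::-1]
A=cv2.resize(a[130:230,290:400],None,fx=5,fy=5);B=cv2.resize(b[220:340,260:370],None,fx=4,fy=4)
cv2.imwrite('pics/g1t.png',A);cv2.imwrite('pics/g1s.png',B)"
```

```text
t 2.68 pos [ 0.6216 -0.22    0.1261] F [-0.1 -0.1 -0.5] gap 0.748 q7 -0.18
lin mm [ 0.9 -1.5 89.1] dr [ 0.003  0.004 -0.006]
```

View pics/g1s.png

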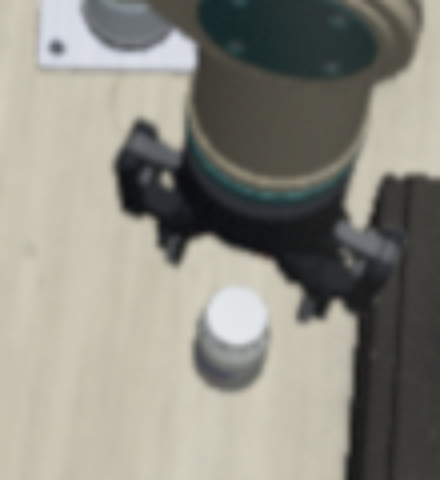

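View pics/g1t.png

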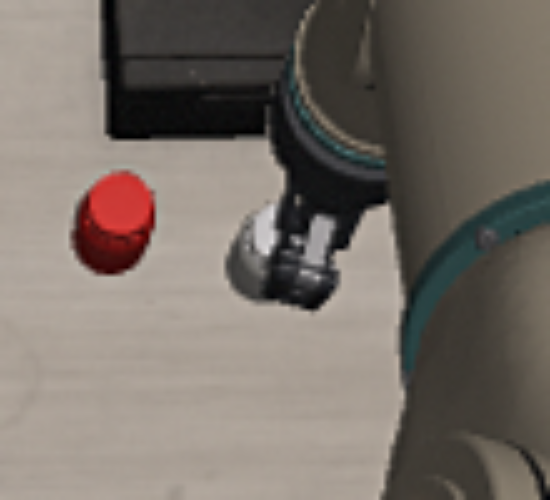

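The jaws straddle the white bottle (side crop, cap at 236,316), and the red bottle and the box are clear. Descending.

Call:
move_arm(
  linear=[
    [1,-1.5,13],
    [0,0,13],
    [0,0,13],
    [0,0,13],
    [0,0,13],
    [0,0,12],
    [0,0,8],
    [0,0,0],
  ],
  dr=[
    [0.003,0.004,0],
    [0,0,0],
    [0,0,0],
    [0,0,0],
    [0,0,0],
    [0,0,0],
    [0,0,0],
    [0,0,0],
  ],
  grip=[-0.5,-0.5,-0.5,-0.5,-0.5,-0.5,-0.5,-0.5],
)

```text
time: 3.45
ee_pos: [0.6255, -0.2249, 0.0409]
orientation: [3.099, -0.487, 0.013]
contact_force: [-1.2, 0.1, -0.2]
finger_gap: 0.751
```

```bash
python3 -c "
from h import *
togo([.6225,-.219,.037],-.3)
b=robot.snapshot('side')[:,:,::-1]
B=cv2.resize(b[220:340,260:370],None,fx=5,fy=5)
cv2.imwrite('pics/g2s.png',B)"
```

```text
t 3.45 pos [ 0.6255 -0.2249  0.0409] F [-1.2  0.1 -0.2] gap 0.751 q7 -0.20
lin mm [-4.7 -4.7  3.8] dr [ 0.003 -0.009 -0.012]
```

View pics/g2s.png

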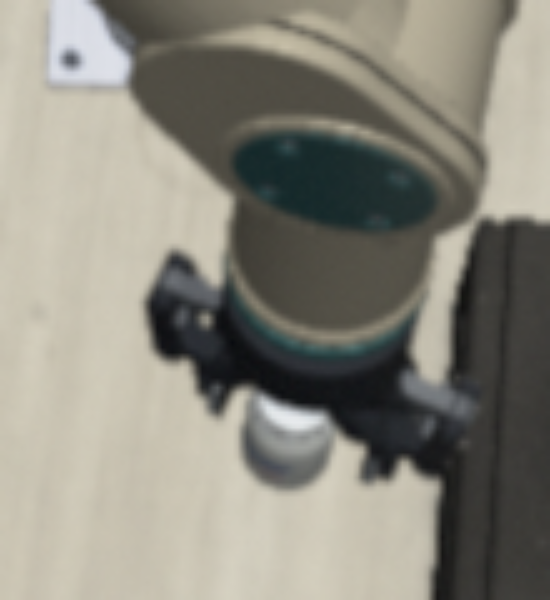

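Call:
move_arm(
  linear=[
    [-4.5,-4.5,4],
    [0,0,0],
  ],
  dr=[
    [0,-0.009,-0.01],
    [0,0,0],
  ],
  grip=[-0.5,-0.5],
)

```text
time: 3.67
ee_pos: [0.6225, -0.2187, 0.0362]
orientation: [3.104, -0.471, -0.003]
contact_force: [0.7, 0.7, -0.5]
finger_gap: 0.754
```

```bash
python3 -c "
from h import *
togo([.6225,-.219,.037],-.3)"
```

```text
t 3.67 pos [ 0.6225 -0.2187  0.0362] F [ 0.7  0.7 -0.5] gap 0.754 q7 -0.20
lin mm [ 0.1  0.3 -0.8] dr [ 0.003  0.001 -0.001]
```

Call:
move_arm(
  linear=[
    [0,0,0],
    [0,0,0],
    [0,0,0],
    [0,0,0],
    [0,0,0],
    [0,0,0],
    [0,0,0],
    [0,0,0],
  ],
  dr=[
    [0,0,0],
    [0,0,0],
    [0,0,0],
    [0,0,0],
    [0,0,0],
    [0,0,0],
    [0,0,0],
    [0,0,0],
  ],
  grip=[0,0.3,1,1,1,1,1,1],
)

```text
time: 4.33
ee_pos: [0.624, -0.2181, 0.0369]
orientation: [3.104, -0.469, 0.002]
contact_force: [0.3, -0.2, -1.0]
finger_gap: 0.434
```

Call:
move_arm(
  linear=[
    [0,0,-8],
    [0,0,-8],
    [0,0,0],
  ],
  dr=[
    [0,0,0],
    [0,0,0],
    [0,0,0],
  ],
  grip=[1,1,1],
)

```text
time: 4.58
ee_pos: [0.6237, -0.2181, 0.054]
orientation: [3.104, -0.469, 0.001]
contact_force: [0.9, 0.0, -1.3]
finger_gap: 0.438
```

```bash
python3 -c "
from h import *
togo([.6225,-.219,.2],-.3)
b=robot.snapshot('side')[:,:,::-1]
B=cv2.resize(b[220:340,260:370],None,fx=5,fy=5)
cv2.imwrite('pics/g3s.png',B)"
```

```text
t 4.58 pos [ 0.6237 -0.2181  0.054 ] F [ 0.9  0.  -1.3] gap 0.438 q7 -0.20
lin mm [  -0.8    1.5 -146. ] dr [ 0.002 -0.001 -0.   ]
```

View pics/g3s.png

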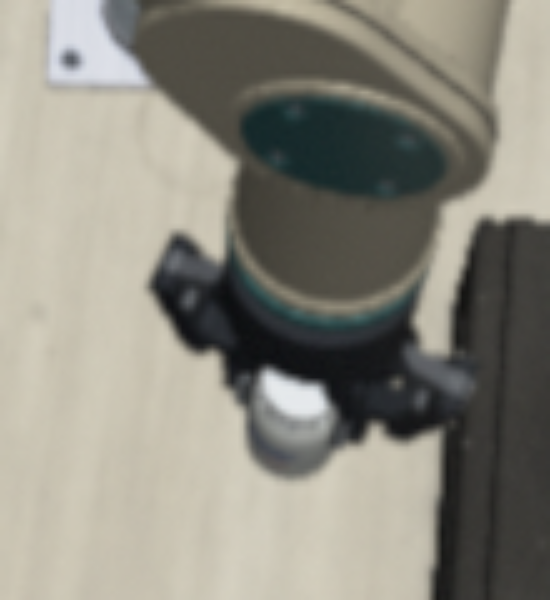

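The bottle is held (gap 0.44) and lifted 17 mm upright. Next I'll lift higher, turn the jaws to the carrier's x and go over the cup.

Call:
move_arm(
  linear=[
    [0,0,-20],
    [0,0,-25],
    [0,0,-25],
    [0,0,-25],
    [0,0,-25],
    [0,0,-25],
    [0,0,0],
    [0,0,0],
  ],
  dr=[
    [0,0,0],
    [0,0,0],
    [0,0,-0.07],
    [0,0,-0.07],
    [0,0,-0.07],
    [0,0,-0.07],
    [0,0,-0.07],
    [0,0,-0.06],
  ],
  grip=[1,1,1,1,1,1,1,1],
)

```text
time: 5.3
ee_pos: [0.6222, -0.2174, 0.2055]
orientation: [3.132, 0.201, -0.005]
contact_force: [-0.2, 0.0, -1.2]
finger_gap: 0.441
```

```bash
python3 -c "
from h import *
togo([.5336,.0546,.2],.107)"
```

```text
t 5.30 pos [ 0.6222 -0.2174  0.2055] F [-0.2  0.  -1.2] gap 0.441 q7 0.20
lin mm [ -53.  -281.1    5. ] dr [0.003 0.004 0.021]
```

Call:
move_arm(
  linear=[
    [-4.5,-15,0],
    [-4.5,-25,0],
    [-4.5,-28,0],
    [-4.5,-28,0],
    [-4.5,-28,0],
    [-4.5,-28,0],
    [-4.5,-28,0],
    [-4.5,-28,0],
    [-4.5,-28,0],
    [-4.5,-22,0],
    [-4,-12,0],
    [0,0,0],
  ],
  dr=[
    [0,0,0.02],
    [0,0,0],
    [0,0,0],
    [0,0,0],
    [0,0,0],
    [0,0,0],
    [0,0,0],
    [0,0,0],
    [0,0,0],
    [0,0,0],
    [0,0,0],
    [0,0,0],
  ],
  grip=[1,1,1,1,1,1,1,1,1,1,1,1],
)

```text
time: 6.3
ee_pos: [0.5412, 0.0528, 0.2069]
orientation: [3.13, 0.161, 0.007]
contact_force: [-0.5, 0.6, -0.3]
finger_gap: 0.44
```

```bash
python3 -c "
from h import *
togo([.5336,.0546,.12],.107)"
```

```text
t 6.30 pos [0.5412 0.0528 0.2069] F [-0.5  0.6 -0.3] gap 0.440 q7 -0.29
lin mm [-7.7 -3.3 86.8] dr [ 0.008 -0.004 -0.004]
```

Call:
move_arm(
  linear=[
    [-8,-3,0],
    [0,0,20],
    [0,0,20],
    [0,0,20],
    [0,0,15],
    [0,0,0],
  ],
  dr=[
    [0.008,-0.004,0],
    [0,0,0],
    [0,0,0],
    [0,0,0],
    [0,0,0],
    [0,0,0],
  ],
  grip=[1,1,1,1,1,1],
)

```text
time: 6.8
ee_pos: [0.5341, 0.0488, 0.1316]
orientation: [3.136, 0.152, 0.008]
contact_force: [-0.7, -0.4, -0.3]
finger_gap: 0.443
```

```bash
python3 -c "
from h import *
togo([.5336,.0546,.12],.107)
a=robot.snapshot('top')[:,:,::-1];b=robot.snapshot('side')[:,:,::-1]
cv2.imwrite('pics/p1t.png',cv2.resize(a[160:260,150:290],None,fx=5,fy=5));cv2.imwrite('pics/p1s.png',cv2.resize(b[100:250,230:350],None,fx=4,fy=4))"
```

```text
t 6.80 pos [0.5341 0.0488 0.1316] F [-0.7 -0.4 -0.3] gap 0.443 q7 -0.34
lin mm [ 0.  -5.9 11.6] dr [ 0.002 -0.005 -0.01 ]
```

View pics/p1t.png

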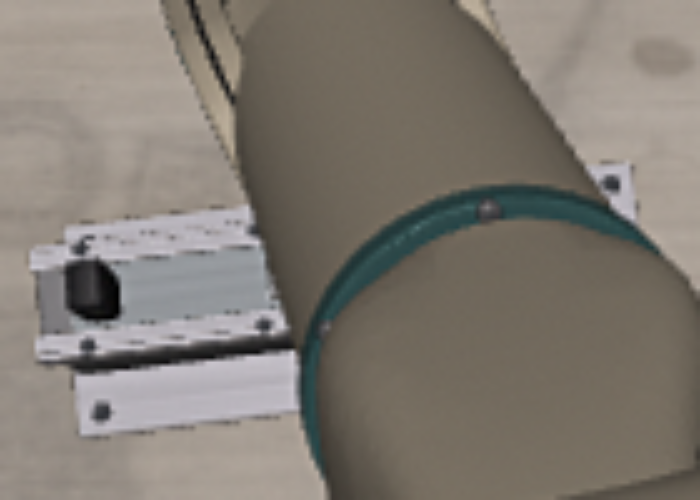

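View pics/p1s.png

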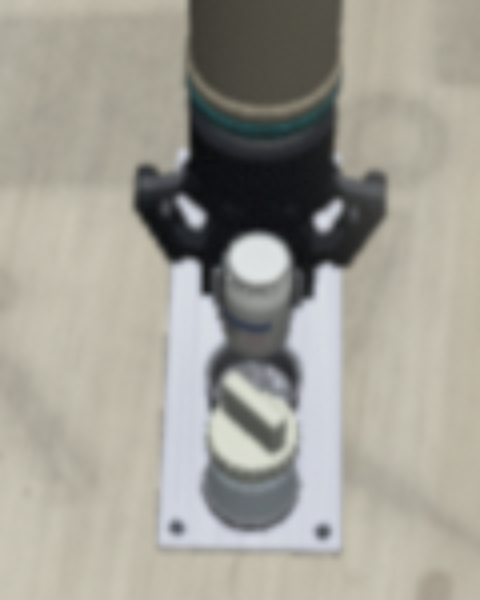

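```bash
python3 -c "
from h import *
print(back('side',230+258.5/4-.4,100+262/4-.4,.1686), robot.get_obs()['ee_pos'])
b=robot.snapshot('side')[:,:,::-1]
cv2.imwrite('pics/p2s.png',cv2.resize(b[150:195,275:315],None,fx=12,fy=12,interpolation=cv2.INTER_CUBIC))
print(proj('side',[.5341,.0488,.1686]))
"
```

```text
[0.53490592 0.04655988 0.1686    ] [0.5355791  0.04925373 0.13379208]
[293.98974902 164.23301481]
```

View pics/p2s.png

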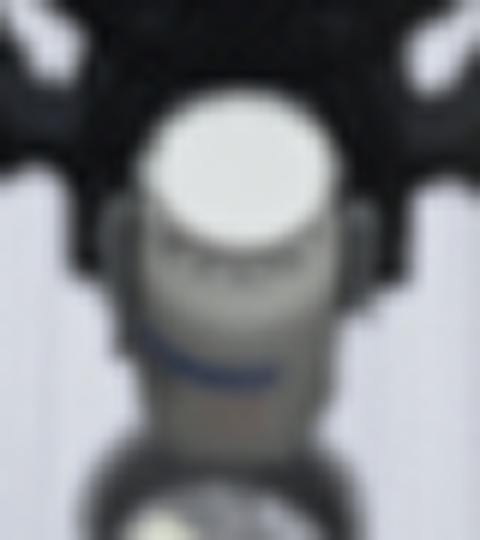

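Bottle hangs upright, centred on the TCP. Its cap is at side (294.7, 163.5), against (294.0, 164.2) predicted. Correcting over the cup, then down.

Call:
move_arm(
  linear=[
    [-1,-5.5,5],
    [0,0,0],
    [0,0,0],
  ],
  dr=[
    [0,-0.005,-0.01],
    [0,0,0],
    [0,0,0],
  ],
  grip=[1,1,1],
)

```text
time: 7.2
ee_pos: [0.5369, 0.0553, 0.132]
orientation: [3.137, 0.167, 0.017]
contact_force: [-0.1, -0.5, 0.3]
finger_gap: 0.44
```

```bash
python3 -c "
from h import *
togo([.5336,.0546,.047],.107)"
```

```text
t 7.20 pos [0.5369 0.0553 0.132 ] F [-0.1 -0.5  0.3] gap 0.440 q7 -0.35
lin mm [-4.3  0.3 85. ] dr [ 0.001 -0.011 -0.   ]
```

Call:
move_arm(
  linear=[
    [-4,0,10],
    [0,0,12],
    [0,0,12],
    [0,0,10],
    [0,0,0],
  ],
  dr=[
    [0,-0.011,0],
    [0,0,0],
    [0,0,0],
    [0,0,0],
    [0,0,0],
  ],
  grip=[1,1,1,1,1],
)

```text
time: 7.62
ee_pos: [0.5341, 0.0555, 0.0871]
orientation: [3.136, 0.168, 0.004]
contact_force: [-0.9, -0.4, -0.9]
finger_gap: 0.442
```

```bash
python3 -c "
from h import *
togo([.5336,.0546,.047],.107)"
```

```text
t 7.62 pos [0.5341 0.0555 0.0871] F [-0.9 -0.4 -0.9] gap 0.442 q7 -0.38
lin mm [-0.7  0.8 40.1] dr [ 0.001 -0.003  0.   ]
```

Call:
move_arm(
  linear=[
    [-0.7,0.8,8],
    [0,0,8],
    [0,0,8],
    [0,0,6],
    [0,0,4],
    [0,0,0],
  ],
  dr=[
    [0,0,0],
    [0,0,0],
    [0,0,0],
    [0,0,0],
    [0,0,0],
    [0,0,0],
  ],
  grip=[1,1,1,1,1,1],
)

```text
time: 8.12
ee_pos: [0.5335, 0.0546, 0.0495]
orientation: [3.136, 0.169, 0.004]
contact_force: [-0.6, 0.1, -0.3]
finger_gap: 0.441
```

```bash
python3 -c "
from h import *
togo([.5336,.0546,.045],.107)
b=robot.snapshot('side')[:,:,::-1]
cv2.imwrite('pics/p3s.png',cv2.resize(b[150:250,250:340],None,fx=6,fy=6,interpolation=cv2.INTER_CUBIC))"
```

```text
t 8.12 pos [0.5335 0.0546 0.0495] F [-0.6  0.1 -0.3] gap 0.441 q7 -0.40
lin mm [0.1 0.  4.5] dr [ 0.001 -0.002  0.001]
```

View pics/p3s.png

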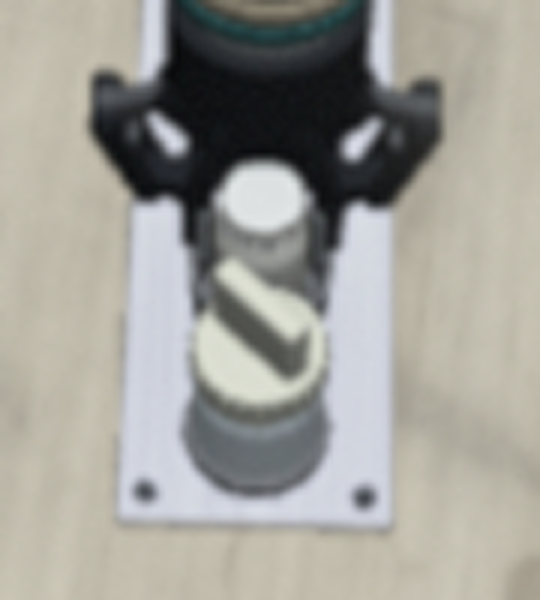

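The bottle is down between the pads inside the cup with no contact force. Lowering the last few mm while watching the force.

Call:
move_arm(
  linear=[
    [0,0,2],
    [0,0,1.5],
    [0,0,1],
    [0,0,0],
  ],
  dr=[
    [0,0,0],
    [0,0,0],
    [0,0,0],
    [0,0,0],
  ],
  grip=[1,1,1,1],
)

```text
time: 8.5
ee_pos: [0.5345, 0.0549, 0.0457]
orientation: [3.136, 0.169, 0.007]
contact_force: [-0.8, -0.3, -1.0]
finger_gap: 0.442
```

```bash
python3 -c "
from h import *
togo([.5336,.0546,.045],.107)"
```

```text
t 8.50 pos [0.5345 0.0549 0.0457] F [-0.8 -0.3 -1. ] gap 0.442 q7 -0.40
lin mm [-0.9  0.2  0.7] dr [ 0.001 -0.005  0.001]
```

Call:
move_arm(
  linear=[
    [0,0,1],
    [0,0,0],
  ],
  dr=[
    [0,0,0],
    [0,0,0],
  ],
  grip=[1,1],
)

```text
time: 8.67
ee_pos: [0.5348, 0.0549, 0.045]
orientation: [3.137, 0.169, 0.008]
contact_force: [0.4, -0.8, -1.0]
finger_gap: 0.436
```

Call:
move_arm(
  linear=[
    [0,0,0],
    [0,0,0],
    [0,0,0],
    [0,0,0],
    [0,0,0],
    [0,0,0],
  ],
  dr=[
    [0,0,0],
    [0,0,0],
    [0,0,0],
    [0,0,0],
    [0,0,0],
    [0,0,0],
  ],
  grip=[0,-0.2,-0.5,-0.5,-0.5,-0.5],
)

```text
time: 9.17
ee_pos: [0.5355, 0.0549, 0.0457]
orientation: [3.137, 0.169, 0.011]
contact_force: [0.7, -0.5, 1.4]
finger_gap: 0.749
```

```bash
python3 -c "
from h import *
togo([.5336,.0546,.17],.107)
b=robot.snapshot('side')[:,:,::-1]
cv2.imwrite('pics/p4s.png',cv2.resize(b[150:250,250:340],None,fx=6,fy=6,interpolation=cv2.INTER_CUBIC))"
```

```text
t 9.17 pos [0.5355 0.0549 0.0457] F [ 0.7 -0.5  1.4] gap 0.749 q7 -0.41
lin mm [  -1.1    0.2 -124.3] dr [ 0.001 -0.007  0.   ]
```

View pics/p4s.png

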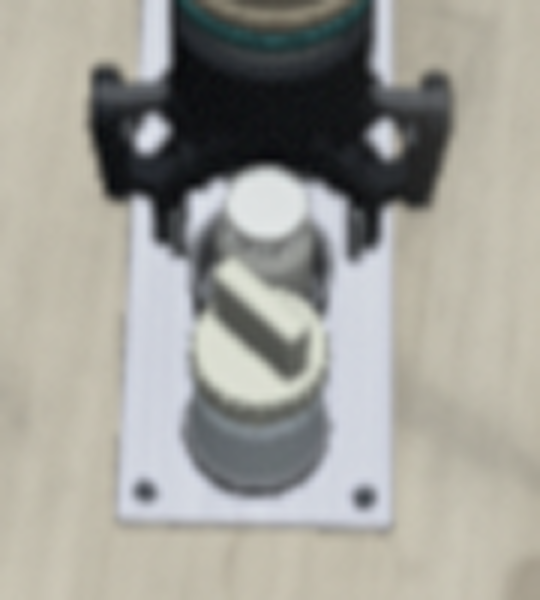

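The bottle stands upright in the cup and the pads are clear of it on both sides. Going straight up.

Call:
move_arm(
  linear=[
    [-1,0,-8],
    [0,0,-10],
    [0,0,-12],
    [0,0,-14],
    [0,0,-20],
    [0,0,-20],
    [0,0,-20],
    [0,0,-20],
    [0,0,-10],
    [0,0,0],
  ],
  dr=[
    [0,-0.005,0],
    [0,0,0],
    [0,0,0],
    [0,0,0],
    [0,0,0],
    [0,0,0],
    [0,0,0],
    [0,0,0],
    [0,0,0],
    [0,0,0],
  ],
  grip=[-0.5,-0.5,-0.5,-0.5,-0.5,-0.5,-0.5,-0.5,-0.5,-0.5],
)

```text
time: 10.05
ee_pos: [0.5336, 0.0554, 0.1932]
orientation: [3.136, 0.171, 0.005]
contact_force: [0.2, -0.7, -1.0]
finger_gap: 0.75
```

```bash
python3 -c "
from h import *
p=car(0,-.066,0); print(p)
togo([p[0],p[1],.16],.107+.76)
b=robot.snapshot('side')[:,:,::-1]
cv2.imwrite('pics/p5s.png',cv2.resize(b[150:250,250:340],None,fx=6,fy=6,interpolation=cv2.INTER_CUBIC))"
```

```text
[ 0.54064853 -0.01102254  0.        ]
t 10.05 pos [0.5336 0.0554 0.1932] F [ 0.2 -0.7 -1. ] gap 0.750 q7 -0.30
lin mm [-0.3 66.8 33.3] dr [ 0.002 -0.003 -0.758]
```

View pics/p5s.png

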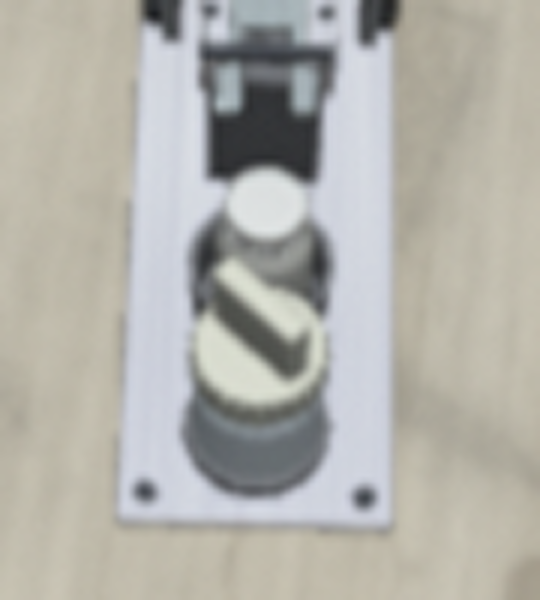

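Bottle upright and centred (cap at crop 267,202). Now to the lid.

Call:
move_arm(
  linear=[
    [0,22,0],
    [0,22,0],
    [0,22,0],
    [0,0,0],
    [0,0,0],
    [0,0,0],
    [0,0,0],
    [0,0,0],
    [0,0,0],
    [0,0,0],
    [0,0,0],
  ],
  dr=[
    [0,0,0],
    [0,0,0],
    [0,0,0],
    [0,0,-0.1],
    [0,0,-0.1],
    [0,0,-0.1],
    [0,0,-0.1],
    [0,0,-0.1],
    [0,0,-0.1],
    [0,0,-0.1],
    [0,0,-0.06],
  ],
  grip=[-0.5,-0.5,-0.5,-0.5,-0.5,-0.5,-0.5,-0.5,-0.5,-0.5,-0.5],
)

```text
time: 11.02
ee_pos: [0.5341, -0.0142, 0.1863]
orientation: [-2.821, -1.374, 0.017]
contact_force: [0.1, -0.5, -0.1]
finger_gap: 0.75
```

```bash
python3 -c "
from h import *
togo([.5406,-.011,.14],.107+.76)"
```

```text
t 11.02 pos [ 0.5341 -0.0142  0.1863] F [ 0.1 -0.5 -0.1] gap 0.750 q7 0.46
lin mm [ 6.9  3.5 46.2] dr [-0.008  0.008  0.039]
```

Call:
move_arm(
  linear=[
    [7,3.5,10],
    [0,0,18],
    [0,0,18],
    [0,0,0],
  ],
  dr=[
    [-0.008,0.008,0.039],
    [0,0,0],
    [0,0,0],
    [0,0,0],
  ],
  grip=[-0.5,-0.5,-0.5,-0.5],
)

```text
time: 11.35
ee_pos: [0.5394, -0.0114, 0.1367]
orientation: [-2.849, -1.321, 0.004]
contact_force: [-0.3, 0.7, 0.1]
finger_gap: 0.753
```

```bash
python3 -c "
from h import *
togo([.5406,-.011,.091],.107+.76)
b=robot.snapshot('side')[:,:,::-1]
cv2.imwrite('pics/l1s.png',cv2.resize(b[140:250,240:340],None,fx=5,fy=5,interpolation=cv2.INTER_CUBIC))"
```

```text
t 11.35 pos [ 0.5394 -0.0114  0.1367] F [-0.3  0.7  0.1] gap 0.753 q7 0.38
lin mm [ 1.1  0.8 45.7] dr [-0.003  0.001  0.001]
```

View pics/l1s.png

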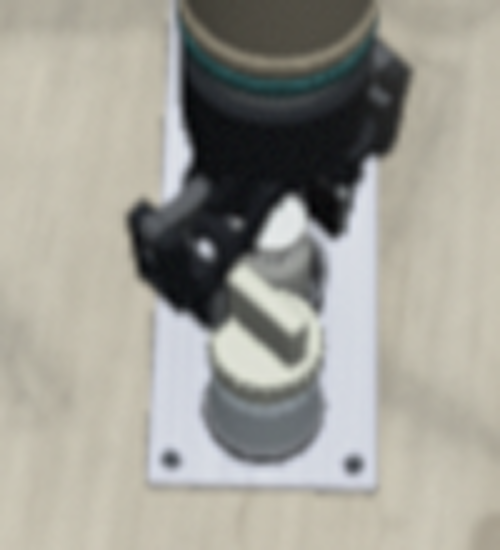

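The jaws straddle the fin at the right angle. Descending.

Call:
move_arm(
  linear=[
    [1,1,12],
    [0,0,12],
    [0,0,11],
    [0,0,8],
    [0,0,0],
  ],
  dr=[
    [-0.003,0,0],
    [0,0,0],
    [0,0,0],
    [0,0,0],
    [0,0,0],
  ],
  grip=[-0.5,-0.5,-0.5,-0.5,-0.5],
)

```text
time: 11.82
ee_pos: [0.5424, -0.011, 0.0944]
orientation: [2.848, 1.321, 0.003]
contact_force: [-0.5, 0.2, -0.4]
finger_gap: 0.754
```

```bash
python3 -c "
from h import *
togo([.5406,-.011,.092],.107+.76)
b=robot.snapshot('side')[:,:,::-1]
cv2.imwrite('pics/l2s.png',cv2.resize(b[140:250,240:340],None,fx=5,fy=5,interpolation=cv2.INTER_CUBIC))"
```

```text
t 11.82 pos [ 0.5424 -0.011   0.0944] F [-0.5  0.2 -0.4] gap 0.754 q7 0.33
lin mm [-1.2 -1.4  2.4] dr [ 0.003 -0.001  0.002]
```

View pics/l2s.png

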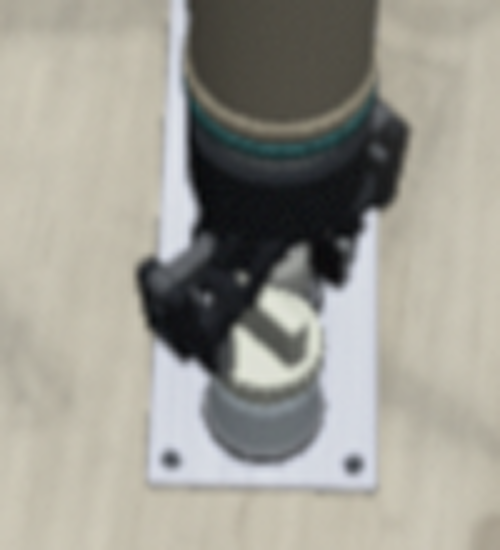

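Call:
move_arm(
  linear=[
    [-1,-1,2],
    [0,0,0],
    [0,0,0],
    [0,0,0],
    [0,0,0],
    [0,0,0],
    [0,0,0],
    [0,0,0],
    [0,0,0],
  ],
  dr=[
    [0,0,0],
    [0,0,0],
    [0,0,0],
    [0,0,0],
    [0,0,0],
    [0,0,0],
    [0,0,0],
    [0,0,0],
    [0,0,0],
  ],
  grip=[-0.4,0,0.3,0.6,1,1,1,1,1],
)

```text
time: 12.62
ee_pos: [0.5422, -0.0109, 0.0946]
orientation: [2.847, 1.321, 0.008]
contact_force: [0.1, -0.0, -0.4]
finger_gap: 0.125
```

```bash
python3 -c "
from h import *
togo([.5406,-.011,.092],.107)
o=robot.get_obs();print(o['moment'])
b=robot.snapshot('side')[:,:,::-1]
cv2.imwrite('pics/l3s.png',cv2.resize(b[140:250,240:340],None,fx=5,fy=5,interpolation=cv2.INTER_CUBIC))"
```

```text
t 12.62 pos [ 0.5422 -0.0109  0.0946] F [ 0.1 -0.  -0.4] gap 0.125 q7 0.33
lin mm [-1.1 -1.2  2.6] dr [ 0.004 -0.005  0.762]
[-0.01405692  0.0553176   0.00554752]
```

View pics/l3s.png

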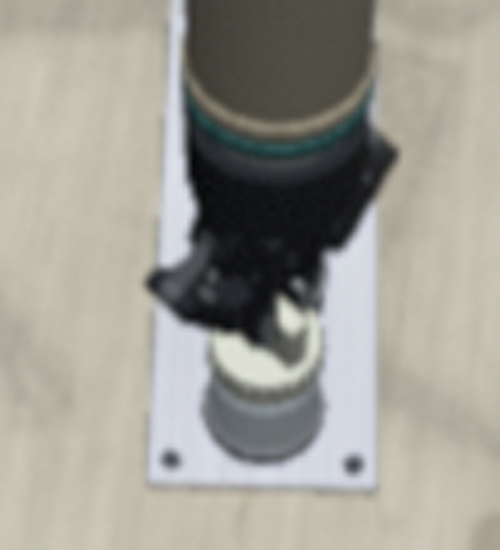

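Fin gripped (gap 0.125, about 11 mm). Turning clockwise in small steps and watching the force.

Call:
move_arm(
  linear=[
    [0,0,0],
    [0,0,0],
    [0,0,0],
    [0,0,0],
    [0,0,0],
    [0,0,0],
  ],
  dr=[
    [0,0,0.05],
    [0,0,0.06],
    [0,0,0.06],
    [0,0,0.06],
    [0,0,0.06],
    [0,0,0.06],
  ],
  grip=[1,1,1,1,1,1],
)

```text
time: 13.17
ee_pos: [0.5416, -0.0114, 0.0946]
orientation: [3.039, 0.784, 0.007]
contact_force: [-1.2, 0.4, -1.1]
finger_gap: 0.127
```

```bash
python3 -c "
from h import *
togo([.5406,-.011,.094],.107)
o=robot.get_obs();print(o['moment'])"
```

```text
t 13.17 pos [ 0.5416 -0.0114  0.0946] F [-1.2  0.4 -1.1] gap 0.127 q7 0.06
lin mm [-0.7 -0.8  0.6] dr [ 0.003 -0.004  0.398]
[-0.05833708  0.12063943  0.07613152]
```

Call:
move_arm(
  linear=[
    [-0.5,-0.5,0],
    [0,0,0],
    [0,0,0],
    [0,0,0],
    [0,0,0],
    [0,0,0],
  ],
  dr=[
    [0,0,0.06],
    [0,0,0.06],
    [0,0,0.06],
    [0,0,0.06],
    [0,0,0.06],
    [0,0,0.06],
  ],
  grip=[1,1,1,1,1,1],
)

```text
time: 13.67
ee_pos: [0.5407, -0.0117, 0.0945]
orientation: [3.132, 0.2, 0.006]
contact_force: [0.3, -0.6, -1.3]
finger_gap: 0.128
```

```bash
python3 -c "
from h import *
togo([.5406,-.011,.094],.107)
o=robot.get_obs();print(o['moment'])"
```

```text
t 13.67 pos [ 0.5407 -0.0117  0.0945] F [ 0.3 -0.6 -1.3] gap 0.128 q7 -0.21
lin mm [-0.1 -0.7  0.5] dr [ 0.003 -0.004  0.021]
[-0.07894951  0.14862148  0.04679377]
```

Call:
move_arm(
  linear=[
    [0,0,0],
    [0,0,0],
    [0,0,0],
  ],
  dr=[
    [0,0,0.03],
    [0,0,0.03],
    [0,0,0.03],
  ],
  grip=[1,1,1],
)

```text
time: 13.92
ee_pos: [0.5407, -0.0117, 0.0946]
orientation: [3.137, 0.061, 0.007]
contact_force: [-0.6, -0.1, 0.0]
finger_gap: 0.131
```

```bash
python3 -c "
from h import *
togo([.5406,-.011,.094],.107)
o=robot.get_obs();print(o['moment'])"
```

```text
t 13.92 pos [ 0.5407 -0.0117  0.0946] F [-0.6 -0.1  0. ] gap 0.131 q7 -0.27
lin mm [-0.1 -0.7  0.6] dr [ 0.004 -0.004 -0.068]
[-0.20449861  0.12706143  1.51476732]
```

Call:
move_arm(
  linear=[
    [0,0,0],
    [0,0,0],
  ],
  dr=[
    [0,0,0.03],
    [0,0,0.02],
  ],
  grip=[1,1],
)

```text
time: 14.08
ee_pos: [0.5407, -0.0117, 0.0947]
orientation: [3.136, -0.007, 0.007]
contact_force: [-0.1, -2.2, -0.0]
finger_gap: 0.125
```

```bash
python3 -c "
from h import *
togo([.5406,-.011,.094],.107)
o=robot.get_obs();print(o['moment'])
b=robot.snapshot('side')[:,:,::-1]
cv2.imwrite('pics/l4s.png',cv2.resize(b[140:250,240:340],None,fx=5,fy=5,interpolation=cv2.INTER_CUBIC))"
```

```text
t 14.08 pos [ 0.5407 -0.0117  0.0947] F [-0.1 -2.2 -0. ] gap 0.125 q7 -0.31
lin mm [-0.1 -0.7  0.7] dr [ 0.006 -0.004 -0.111]
[-0.35841019  0.10630622  2.28082299]
```

View pics/l4s.png

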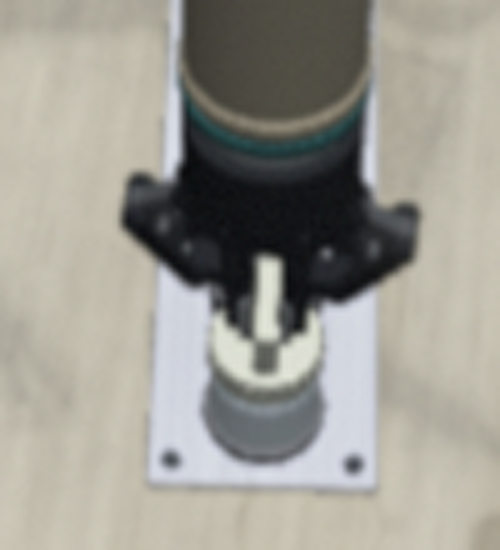

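Turned hard on the stop (moment 2.3 N m, fin no longer following). Opening and lifting to check.

Call:
move_arm(
  linear=[
    [0,0,0],
    [0,0,0],
    [0,0,0],
    [0,0,0],
    [0,0,0],
    [0,0,-10],
    [0,0,-20],
    [0,0,-20],
    [0,0,-20],
    [0,0,-20],
    [0,0,0],
  ],
  dr=[
    [0,0,0],
    [0,0,0],
    [0,0,0],
    [0,0,0],
    [0,0,0],
    [0,0,0],
    [0,0,0],
    [0,0,0],
    [0,0,0],
    [0,0,0],
    [0,0,0],
  ],
  grip=[0,-0.2,-0.3,-0.3,-0.3,-0.3,-0.3,-0.3,-0.3,-0.3,-0.3],
)

```text
time: 15.05
ee_pos: [0.5401, -0.0113, 0.1909]
orientation: [3.14, -0.044, 0.005]
contact_force: [0.5, 0.3, -0.9]
finger_gap: 0.648
```

```bash
python3 - <<'E'
from h import *
b=robot.snapshot('side')[:,:,::-1]
x0,y0,x1,y1=250,110,330,245;S=4.4
im=cv2.resize(b[y0:y1,x0:x1],None,fx=S,fy=S,interpolation=cv2.INTER_CUBIC)
raw=im.copy()
pp=lambda p:tuple(int(v) for v in ((proj('side',p)-[x0,y0]+.5)*S).round())
cv2.polylines(im,[np.array([pp(car(a,-.066+c,.117)) for a,c in((-.006,-.022),(.006,-.022),(.006,.022),(-.006,.022))])],True,(0,0,255),1)
cv2.imwrite('pics/l5s.png',np.hstack([raw,im]))
p=car(0,.166,0);print(p)
togo([p[0],p[1],.2],.107)
E
```

```text
[0.51587187 0.21965064 0.        ]
t 15.10 pos [ 0.5393 -0.0114  0.1895] F [-0.2 -0.5 -0.3] gap 0.651 q7 -0.26
lin mm [ -29.9 -230.3  -10.8] dr [ 0.001 -0.001 -0.135]
```

View pics/l5s.png

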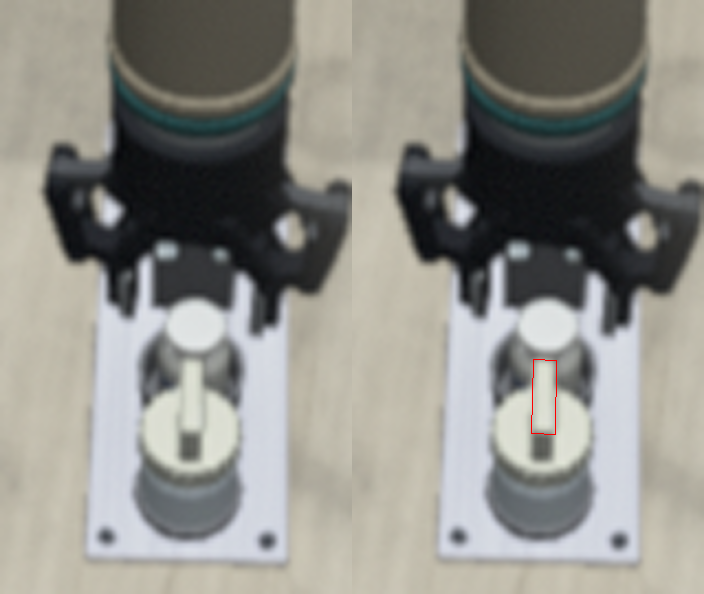

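Fin lies on the model's closed outline, and the bottle is upright. Now locate the lock's grip.

```bash
python3 - <<'E'
from h import *
outs=[]
for n,(x0,y0,x1,y1) in {"side":(275,105,320,165),"top":(150,190,230,250)}.items():
    S=8
    im=cv2.resize(cv2.imread(f'pics/{n}0.png')[y0:y1,x0:x1],None,fx=S,fy=S,interpolation=cv2.INTER_CUBIC)
    pp=lambda p:tuple(int(v) for v in ((proj(n,p)-[x0,y0]+.5)*S).round())
    for yc,c in((.166,(0,0,255)),(.172,(0,255,0)),(.178,(255,0,0))):
        cv2.polylines(im,[np.array([pp(car(a,yc+d,.132)) for a,d in((-.012,-.009),(.012,-.009),(.012,.009),(-.012,.009))])],True,c,1)
        yt=yc-.121
        cv2.line(im,pp(car(-.02,yt,.091)),pp(car(.02,yt,.091)),c,1)
    cv2.imwrite(f'pics/gr_{n}.png',im)
E
```

```text
(no output)
```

View pics/gr_side.png

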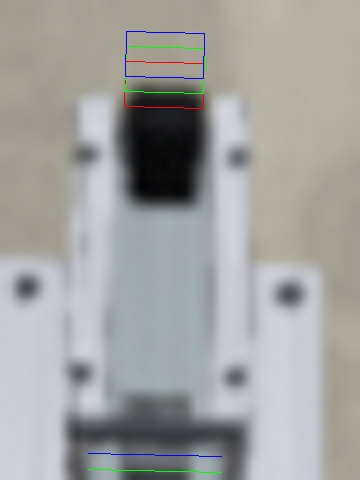

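View pics/gr_top.png

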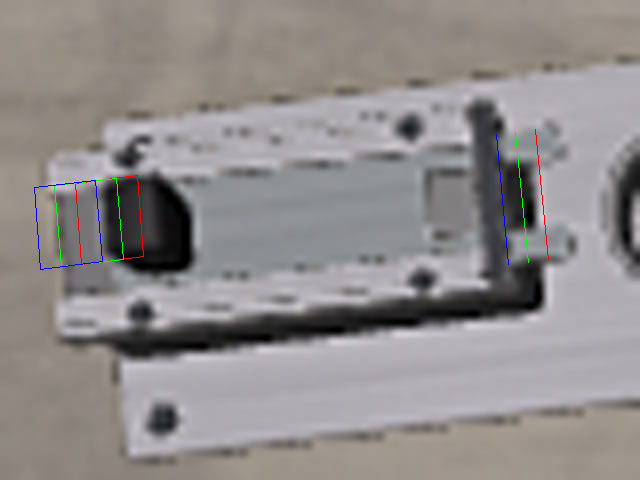

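Grip top centre fits carrier y ≈ 0.157 (side back edge row ≈ 116, top back edge column ≈ 163). The fork tip at 0.037 agrees. Moving over it.

```bash
python3 -c "
from h import *
p=car(0,.159,0);print(p);togo([p[0],p[1],.19],.107)"
```

```text
[0.51661945 0.21269067 0.        ]
t 15.10 pos [ 0.5393 -0.0114  0.1895] F [-0.2 -0.5 -0.3] gap 0.651 q7 -0.26
lin mm [ -29.  -223.4   -0.8] dr [ 0.001 -0.001 -0.135]
```

Call:
move_arm(
  linear=[
    [-3,-15,0],
    [-3,-22,0],
    [-3,-25,0],
    [-3,-25,0],
    [-3,-25,0],
    [-3,-25,0],
    [-3,-25,0],
    [-3,-22,0],
    [-2,-15,0],
    [0,0,0],
  ],
  dr=[
    [0,0,0],
    [0,0,0],
    [0,0,0],
    [0,0,0],
    [0,0,0],
    [0,0,0],
    [0,0,0],
    [0,0,0],
    [0,0,-0.07],
    [0,0,-0.06],
  ],
  grip=[-0.3,-0.3,-0.3,-0.3,-0.3,-0.3,-0.3,-0.3,-0.3,-0.3],
)

```text
time: 15.93
ee_pos: [0.5149, 0.1923, 0.1842]
orientation: [3.134, 0.145, -0.013]
contact_force: [-0.4, 0.0, -0.6]
finger_gap: 0.649
```

```bash
python3 - <<'E'
from h import *
p=car(0,.159,0);togo([p[0],p[1],.15],.107)
for n,(x0,y0,x1,y1) in {"side":(250,80,340,245),"top":(140,160,290,260)}.items():
    S=3.6 if n=="side" else 4.5
    cv2.imwrite(f'pics/s1{n}.png',cv2.resize(robot.snapshot(n)[y0:y1,x0:x1,::-1],None,fx=S,fy=S,interpolation=cv2.INTER_CUBIC))
E
```

```text
t 15.93 pos [0.5149 0.1923 0.1842] F [-0.4  0.  -0.6] gap 0.649 q7 -0.54
lin mm [  3.9 -20.3  34.1] dr [ 0.004  0.008 -0.015]
```

View pics/s1side.png

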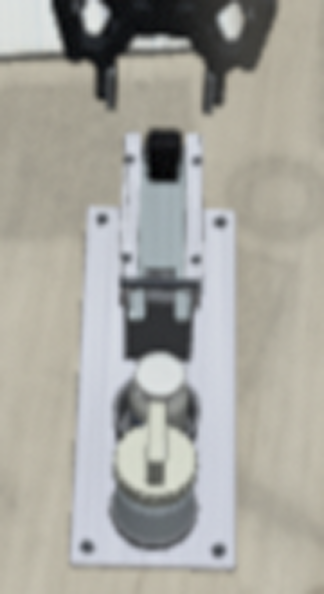

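View pics/s1top.png

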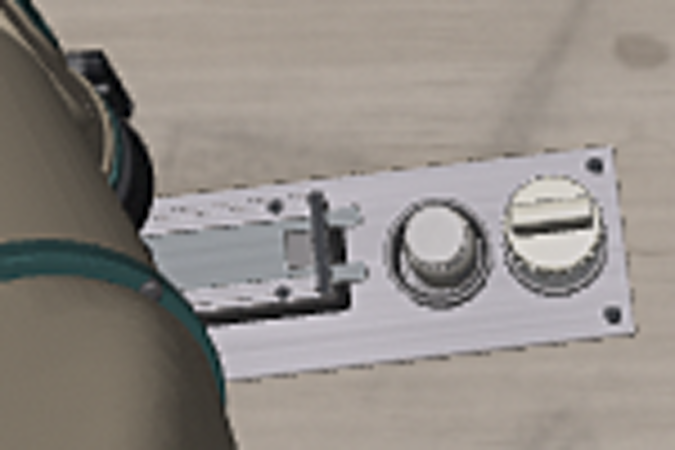

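```bash
python3 - <<'E'
from h import *
b=robot.snapshot('top')[:,:,::-1]
x0,y0,x1,y1=215,190,290,235;S=9
im=cv2.resize(b[y0:y1,x0:x1],None,fx=S,fy=S,interpolation=cv2.INTER_CUBIC);raw=im.copy()
pp=lambda p:tuple(int(v) for v in ((proj('top',p)-[x0,y0]+.5)*S).round())
for q,c in((0,(0,0,255)),(.08,(255,0,0))):
    R=lambda x,y:(x*np.cos(q)-y*np.sin(q),-.066+x*np.sin(q)+y*np.cos(q))
    cv2.polylines(im,[np.array([pp(car(*R(a,d),.117)) for a,d in((-.006,-.022),(.006,-.022),(.006,.022),(-.006,.022))])],True,c,1)
cv2.imwrite('pics/l6.png',np.vstack([raw,im])[:, 225:])
E
```

```text
(no output)
```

View pics/l6.png

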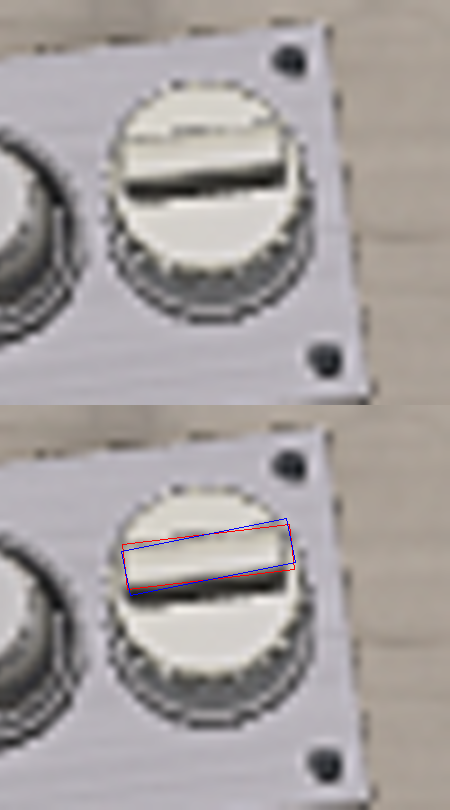

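Lid is shut: the fin lies parallel to the carrier axis. Now down onto the grip.

Call:
move_arm(
  linear=[
    [2,-10,0],
    [2,-10,0],
    [0,0,12],
    [0,0,14],
    [0,0,0],
  ],
  dr=[
    [0.004,0.008,-0.015],
    [0,0,0],
    [0,0,0],
    [0,0,0],
    [0,0,0],
  ],
  grip=[-0.3,-0.3,-0.3,-0.3,-0.3],
)

```text
time: 16.5
ee_pos: [0.5197, 0.2075, 0.1572]
orientation: [3.136, 0.137, 0.002]
contact_force: [-0.4, 0.0, -0.5]
finger_gap: 0.651
```

```bash
python3 - <<'E'
from h import *
p=car(0,.159,0);togo([p[0],p[1],.11],.107)
E
```

```text
t 16.50 pos [0.5197 0.2075 0.1572] F [-0.4  0.  -0.5] gap 0.651 q7 -0.58
lin mm [-2.7 -5.6 47.2] dr [ 0.003 -0.001 -0.02 ]
```

Call:
move_arm(
  linear=[
    [-2.5,-5.5,12],
    [0,0,12],
    [0,0,12],
    [0,0,8],
    [0,0,0],
  ],
  dr=[
    [0.003,0,-0.02],
    [0,0,0],
    [0,0,0],
    [0,0,0],
    [0,0,0],
  ],
  grip=[-0.3,-0.3,-0.3,-0.3,-0.3],
)

```text
time: 16.92
ee_pos: [0.5188, 0.2146, 0.1135]
orientation: [-3.136, -0.162, -0.007]
contact_force: [0.1, 0.3, 1.1]
finger_gap: 0.653
```

```bash
python3 - <<'E'
from h import *
p=car(0,.159,0);togo([p[0],p[1],.11],.107)
cv2.imwrite('pics/s2.png',cv2.resize(robot.snapshot('side')[80:180,250:340,::-1],None,fx=6,fy=6,interpolation=cv2.INTER_CUBIC))
E
```

```text
t 16.92 pos [0.5188 0.2146 0.1135] F [0.1 0.3 1.1] gap 0.653 q7 -0.61
lin mm [-2.4  1.7  3.5] dr [-0.001 -0.005 -0.004]
```

View pics/s2.png

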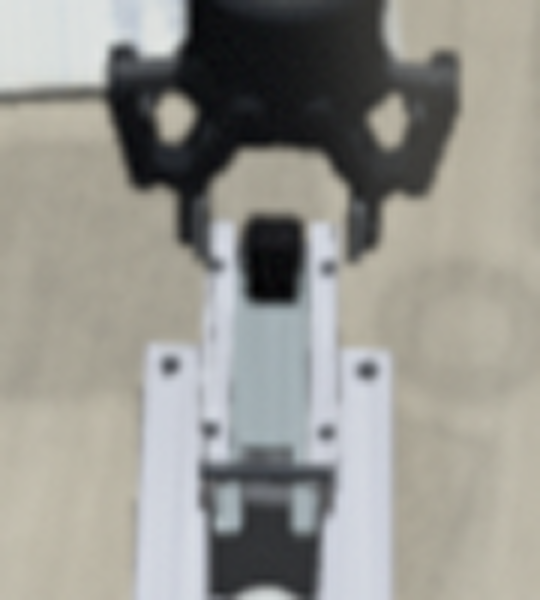

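Call:
move_arm(
  linear=[
    [-2.4,1.5,3],
    [0,0,0],
    [0,0,0],
    [0,0,0],
    [0,0,0],
    [0,0,0],
    [0,0,0],
    [0,0,0],
  ],
  dr=[
    [0,-0.005,0],
    [0,0,0],
    [0,0,0],
    [0,0,0],
    [0,0,0],
    [0,0,0],
    [0,0,0],
    [0,0,0],
  ],
  grip=[-0.3,0,0.3,0.6,1,1,1,1],
)

```text
time: 17.63
ee_pos: [0.5171, 0.2132, 0.1133]
orientation: [-3.135, -0.16, -0.002]
contact_force: [0.4, 0.3, -1.9]
finger_gap: 0.266
```

```bash
python3 - <<'E'
from h import *
p=car(0,.0715,0);togo([p[0],p[1],.11],.107)
cv2.imwrite('pics/s3.png',cv2.resize(robot.snapshot('side')[80:180,250:340,::-1],None,fx=6,fy=6,interpolation=cv2.INTER_CUBIC))
E
```

```text
t 17.63 pos [0.5171 0.2132 0.1133] F [ 0.4  0.3 -1.9] gap 0.266 q7 -0.60
lin mm [-0.1 88.   3. ] dr [-0.003 -0.001 -0.005]
```

View pics/s3.png

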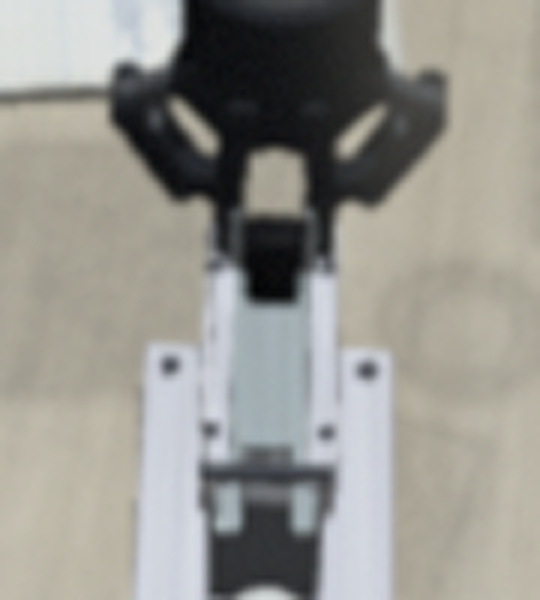

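Gripped (gap 0.266, about 23 mm). Sliding towards -y.

Call:
move_arm(
  linear=[
    [0,6,0],
    [0,10,0],
    [0,10,0],
    [0,10,0],
    [0,10,0],
    [0,0,0],
  ],
  dr=[
    [0,0,0],
    [0,0,0],
    [0,0,0],
    [0,0,0],
    [0,0,0],
    [0,0,0],
  ],
  grip=[1,1,1,1,1,1],
)

```text
time: 18.18
ee_pos: [0.522, 0.1662, 0.1133]
orientation: [-3.13, -0.16, -0.003]
contact_force: [1.5, 0.1, -4.2]
finger_gap: 0.263
```

```bash
python3 - <<'E'
from h import *
p=car(0,.0715,0);togo([p[0],p[1],.113],.107)
cv2.imwrite('pics/s4.png',cv2.resize(robot.snapshot('side')[100:240,250:340,::-1],None,fx=4.2,fy=4.2,interpolation=cv2.INTER_CUBIC))
E
```

```text
t 18.18 pos [0.522  0.1662 0.1133] F [ 1.5  0.1 -4.2] gap 0.263 q7 -0.53
lin mm [-0.2 40.7  0. ] dr [-0.007 -0.003 -0.005]
```

View pics/s4.png

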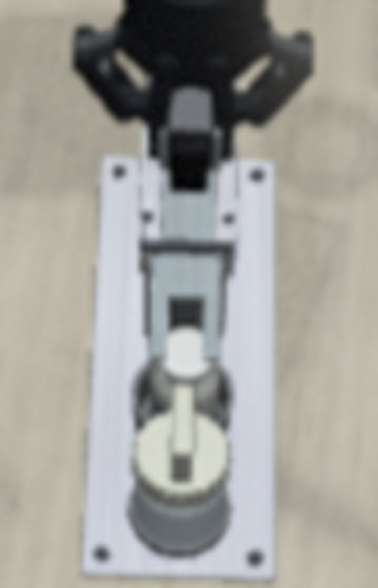

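Call:
move_arm(
  linear=[
    [0,8,0],
    [0,8,0],
    [0,8,0],
    [0,8,0],
    [0,4,0],
  ],
  dr=[
    [0,0,0],
    [0,0,0],
    [0,0,0],
    [0,0,0],
    [0,0,0],
  ],
  grip=[1,1,1,1,1],
)

```text
time: 18.65
ee_pos: [0.5259, 0.1293, 0.1133]
orientation: [-3.128, -0.163, -0.004]
contact_force: [-0.4, 3.1, -1.1]
finger_gap: 0.265
```

```bash
python3 - <<'E'
from h import *
p=car(0,.0715,0);togo([p[0],p[1],.113],.107)
cv2.imwrite('pics/s5.png',cv2.resize(robot.snapshot('side')[100:240,250:340,::-1],None,fx=4.2,fy=4.2,interpolation=cv2.INTER_CUBIC))
E
```

```text
t 18.65 pos [0.5259 0.1293 0.1133] F [-0.4  3.1 -1.1] gap 0.265 q7 -0.47
lin mm [-0.3  3.6  0.2] dr [-0.009 -0.003 -0.003]
```

View pics/s5.png

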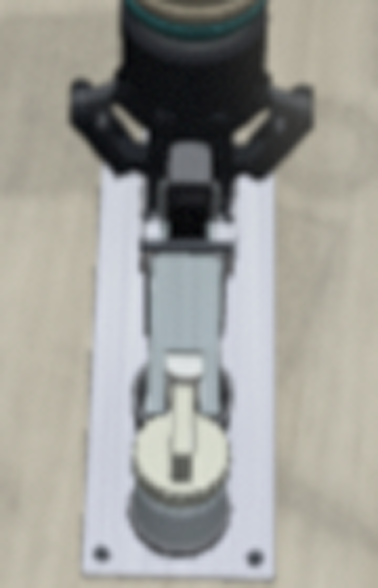

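The bar passes freely between bottle and fin. Pushing on to the stop with small steps.

Call:
move_arm(
  linear=[
    [0,3,0],
    [0,3,0],
    [0,3,0],
  ],
  dr=[
    [0,0,0],
    [0,0,0],
    [0,0,0],
  ],
  grip=[1,1,1],
)

```text
time: 18.95
ee_pos: [0.5269, 0.1195, 0.1133]
orientation: [-3.128, -0.163, -0.004]
contact_force: [-0.9, 2.5, -1.9]
finger_gap: 0.266
```

```bash
python3 - <<'E'
from h import *
p=car(0,.0715,0);togo([p[0],p[1],.113],.107)
E
```

```text
t 18.95 pos [0.5269 0.1195 0.1133] F [-0.9  2.5 -1.9] gap 0.266 q7 -0.45
lin mm [-0.3 -6.3  0.3] dr [-0.009 -0.003 -0.003]
```

Call:
move_arm(
  linear=[
    [0,3,0],
    [0,3,0],
    [0,3,0],
  ],
  dr=[
    [0,0,0],
    [0,0,0],
    [0,0,0],
  ],
  grip=[1,1,1],
)

```text
time: 19.2
ee_pos: [0.5274, 0.1155, 0.1133]
orientation: [-3.12, -0.166, -0.006]
contact_force: [-1.4, 11.3, -3.5]
finger_gap: 0.267
```

```bash
python3 - <<'E'
from h import *
p=car(0,.0652,0);togo([p[0],p[1],.113],.107)
cv2.imwrite('pics/s6.png',cv2.resize(robot.snapshot('side')[120:240,260:330,::-1],None,fx=5,fy=5,interpolation=cv2.INTER_CUBIC))
E
```

```text
t 19.20 pos [0.5274 0.1155 0.1133] F [-1.4 11.3 -3.5] gap 0.267 q7 -0.44
lin mm [-0.3 -4.   0.4] dr [-0.017 -0.005 -0.001]
```

View pics/s6.png

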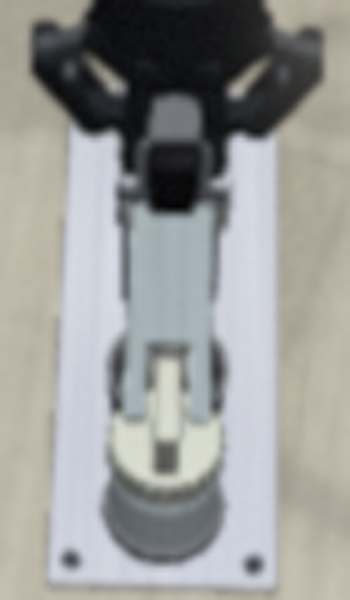

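Force rose to 11 N. One more small push to tell the stop from mere friction.

Call:
move_arm(
  linear=[
    [0,2.5,0],
    [0,2.5,0],
    [0,0,0],
  ],
  dr=[
    [0.01,0,0],
    [0.01,0,0],
    [0,0,0],
  ],
  grip=[1,1,1],
)

```text
time: 19.5
ee_pos: [0.5273, 0.116, 0.1134]
orientation: [-3.093, -0.174, -0.005]
contact_force: [0.8, -0.2, -1.5]
finger_gap: 0.265
```

```bash
python3 - <<'E'
from h import *
p=car(0,.0612,0);togo([p[0],p[1],.113],.107)
for n,(x0,y0,x1,y1) in {"side":(255,115,335,245)}.items():
    cv2.imwrite(f'pics/s7{n}.png',cv2.resize(robot.snapshot(n)[y0:y1,x0:x1,::-1],None,fx=4.6,fy=4.6,interpolation=cv2.INTER_CUBIC))
E
```

```text
t 19.50 pos [0.5273 0.116  0.1134] F [ 0.8 -0.2 -1.5] gap 0.265 q7 -0.41
lin mm [-0.3  0.6  0.3] dr [-0.044 -0.005  0.005]
```

View pics/s7side.png

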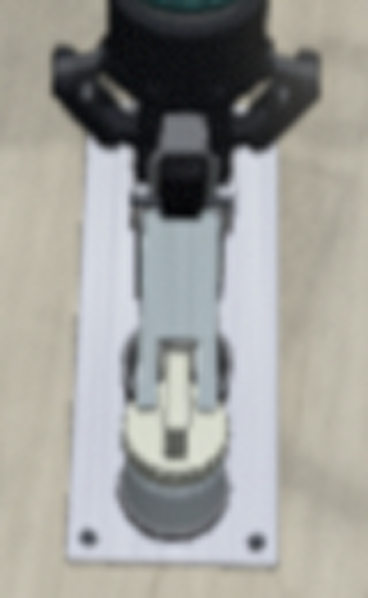

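Call:
move_arm(
  linear=[
    [0,1,0],
    [0,2,0],
    [0,3,0],
    [0,4,0],
  ],
  dr=[
    [-0.02,0,0],
    [-0.02,0,0],
    [0,0,0],
    [0,0,0],
  ],
  grip=[1,1,1,1],
)

```text
time: 19.88
ee_pos: [0.5274, 0.1155, 0.1134]
orientation: [-3.122, -0.178, -0.01]
contact_force: [-2.5, 11.5, -3.0]
finger_gap: 0.266
```

```bash
python3 - <<'E'
from h import *
p=car(0,.0612,0);togo([p[0],p[1],.113],.107)
E
```

```text
t 19.88 pos [0.5274 0.1155 0.1134] F [-2.5 11.5 -3. ] gap 0.266 q7 -0.43
lin mm [-0.3  0.   0.4] dr [-0.014 -0.007  0.007]
```

Same position again (y 0.1155) under 11.5 N, so it is a solid stop. Open, rise and check.

Call:
move_arm(
  linear=[
    [0,0,0],
    [0,0,0],
    [0,0,0],
    [0,0,0],
    [0,0,0],
    [0,0,-12],
    [0,0,-15],
    [0,0,-20],
    [0,0,-25],
    [0,0,-25],
    [0,0,0],
  ],
  dr=[
    [0,0,0],
    [0,0,0],
    [0,0,0],
    [0,0,0],
    [0,0,0],
    [0,0,0],
    [0,0,0],
    [0,0,0],
    [0,0,0],
    [0,0,0],
    [0,0,0],
  ],
  grip=[0.2,0,-0.2,-0.3,-0.3,-0.3,-0.3,-0.3,-0.3,-0.3,-0.3],
)

```text
time: 20.8
ee_pos: [0.5269, 0.106, 0.2133]
orientation: [-3.133, -0.172, -0.004]
contact_force: [0.1, 0.1, -0.0]
finger_gap: 0.651
```

Call:
move_arm(
  linear=[
    [0,-25,-10],
    [0,-35,0],
    [0,-35,0],
    [0,-35,0],
    [0,-35,0],
    [0,-25,0],
    [0,0,0],
  ],
  dr=[
    [0,0,0],
    [0,0,0],
    [0,0,0],
    [0,0,0],
    [0,0,0],
    [0,0,0],
    [0,0,0],
  ],
  grip=[-0.3,-0.3,-0.3,-0.3,-0.3,-0.3,-0.3],
)

```text
time: 21.38
ee_pos: [0.5102, 0.2941, 0.2242]
orientation: [3.137, 0.147, 0.012]
contact_force: [-0.4, 1.2, -0.0]
finger_gap: 0.652
```

```bash
python3 - <<'E'
from h import *
togo([.5,.2,.2],.107)
for n,(x0,y0,x1,y1) in {"side":(255,115,335,245),"top":(150,180,290,250)}.items():
    S=4.6 if n=="side" else 5.6
    b=robot.snapshot(n)[:,:,::-1]; cv2.imwrite(f'pics/f_{n}_full.png',b)
    im=cv2.resize(b[y0:y1,x0:x1],None,fx=S,fy=S,interpolation=cv2.INTER_CUBIC);raw=im.copy()
    pp=lambda p:tuple(int(v) for v in ((proj(n,p)-[x0,y0]+.5)*S).round())
    yc=.058
    cv2.polylines(im,[np.array([pp(car(a,yc+d,.132)) for a,d in((-.012,-.009),(.012,-.009),(.012,.009),(-.012,.009))])],True,(0,0,255),1)
    cv2.line(im,pp(car(-.02,yc-.121,.091)),pp(car(.02,yc-.121,.091)),(0,0,255),1)
    cv2.imwrite(f'pics/f_{n}.png',(np.hstack if n=="side" else np.vstack)([raw,im]))
E
```

```text
t 21.38 pos [0.5102 0.2941 0.2242] F [-0.4  1.2 -0. ] gap 0.652 q7 -0.70
lin mm [-19.1  92.7  24.2] dr [ 0.002 -0.008 -0.013]
```

View pics/f_side.png

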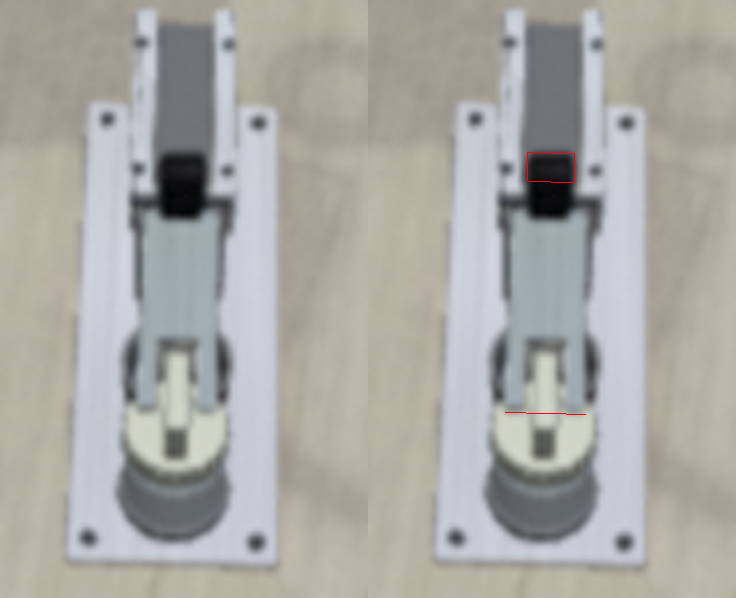

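View pics/f_top.png

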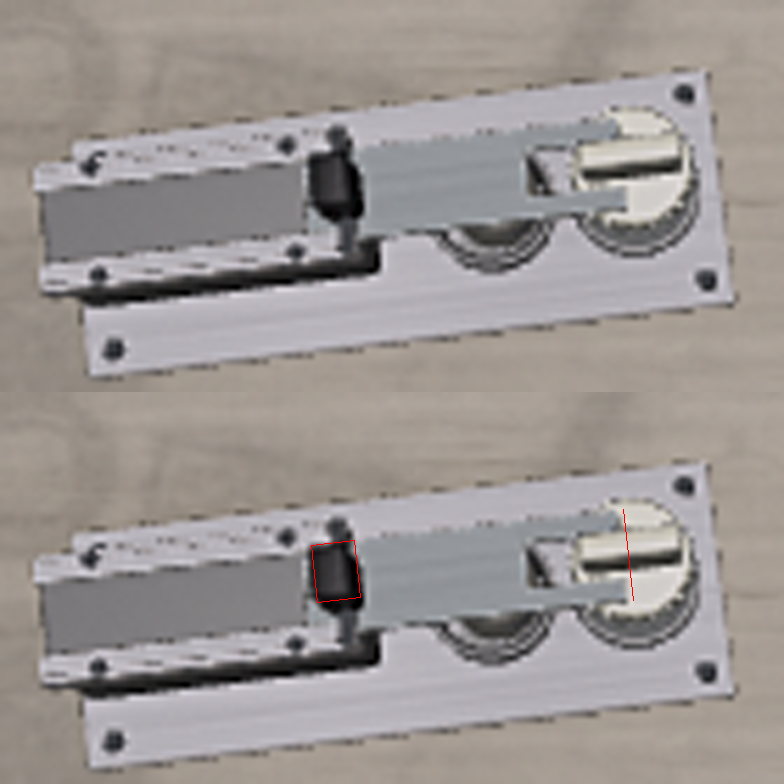

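```bash
python3 - <<'E'
from h import *
for n,(x0,y0,x1,y1) in {"side":(275,140,315,170),"top":(195,195,235,230)}.items():
    S=14
    b=cv2.imread(f'pics/f_{n}_full.png')
    im=cv2.resize(b[y0:y1,x0:x1],None,fx=S,fy=S,interpolation=cv2.INTER_CUBIC);raw=im.copy()
    im=np.clip(im.astype(float)*1.6,0,255).astype(np.uint8);raw=im.copy()
    pp=lambda p:tuple(int(v) for v in ((proj(n,p)-[x0,y0]+.5)*S).round())
    for y in(.0485,.0575,.0665):
        cv2.line(im,pp(car(-.012,y,.132)),pp(car(.012,y,.132)),(0,0,255),1)
        cv2.line(im,pp(car(-.012,y,.097)),pp(car(.012,y,.097)),(0,255,0),1)
    cv2.line(im,pp(car(-.028,.057,.103)),pp(car(.028,.057,.103)),(255,0,0),1)
    cv2.imwrite(f'pics/k_{n}.png',np.vstack([raw,im])if n=="side" else np.hstack([raw,im])[:,:])
E
```

```text
(no output)
```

View pics/k_side.png

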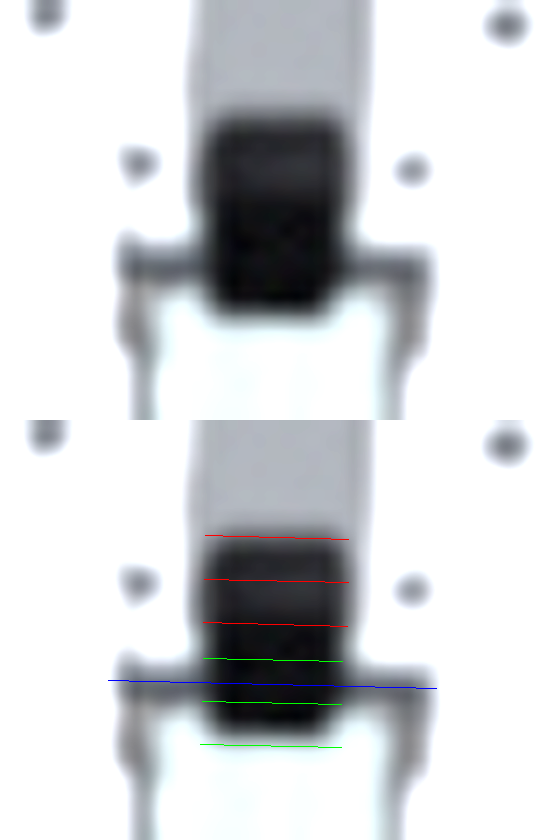

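View pics/k_top.png

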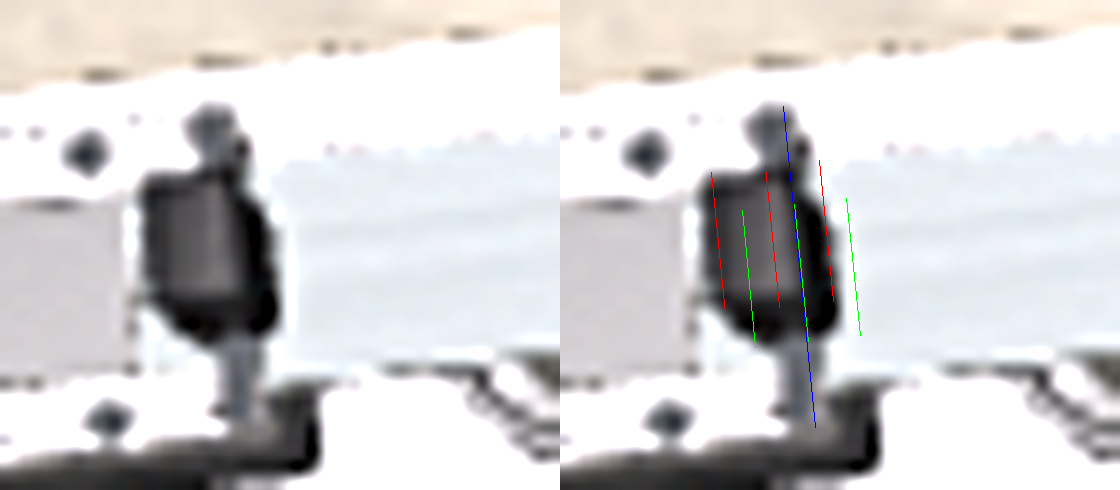

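The grip is about 58 mm at carrier y and the fork straddles the fin, with no visible obstruction. My start estimate (157 mm) gives a travel of only 98 mm, not 112 mm. That means the lock either started 14 mm forward or stopped early, so I'll test the stop harder by pushing the grip from behind with shut fingers.

```bash
python3 - <<'E'
from h import *
p=car(0,.105,0);print(p);togo([p[0],p[1],.16],.107)
E
```

```text
[0.52238643 0.1589995  0.        ]
t 21.48 pos [0.5113 0.2883 0.2238] F [ 0.5 -1.3 -0.3] gap 0.650 q7 -0.70
lin mm [ -0.9 129.3  64.7] dr [ 0.007 -0.007 -0.018]
```

Call:
move_arm(
  linear=[
    [0,25,0],
    [0,30,8],
    [0,30,12],
    [0,30,12],
    [0,15,12],
    [0,0,12],
    [0,0,0],
    [0,0,0],
  ],
  dr=[
    [0,0,0],
    [0,0,0],
    [0,0,0],
    [0,0,0],
    [0,0,0],
    [0,0,0],
    [0,0,0],
    [0,0,0],
  ],
  grip=[1,1,1,1,1,1,1,1],
)

```text
time: 22.15
ee_pos: [0.5247, 0.1334, 0.1654]
orientation: [3.12, 0.109, 0.009]
contact_force: [0.1, -0.1, 0.0]
finger_gap: 0.0
```

```bash
python3 - <<'E'
from h import *
p=car(0,.1,0);print(p);togo([p[0],p[1],.113],.107)
E
```

```text
[0.52292041 0.1540281  0.        ]
t 22.15 pos [0.5247 0.1334 0.1654] F [ 0.1 -0.1  0. ] gap 0.000 q7 -0.51
lin mm [ -0.6 -21.7  52. ] dr [ 0.02  -0.005 -0.037]
```

Call:
move_arm(
  linear=[
    [0,-12,0],
    [0,-12,0],
    [0,0,0],
  ],
  dr=[
    [0.01,-0.005,-0.02],
    [0.01,0,-0.017],
    [0,0,0],
  ],
  grip=[1,1,1],
)

```text
time: 22.4
ee_pos: [0.5234, 0.1584, 0.1664]
orientation: [-3.135, -0.17, -0.001]
contact_force: [-0.3, 0.5, 0.5]
finger_gap: 0.004
```

```bash
python3 - <<'E'
from h import *
p=car(0,.1,0);togo([p[0],p[1],.113],.107)
E
```

```text
t 22.40 pos [0.5234 0.1584 0.1664] F [-0.3  0.5  0.5] gap 0.004 q7 -0.50
lin mm [-1.   4.4 53.4] dr [-0.002 -0.001  0.001]
```

Call:
move_arm(
  linear=[
    [0,0,12],
    [0,0,12],
    [0,0,12],
    [0,0,10],
    [0,0,4],
    [0,0,0],
  ],
  dr=[
    [0,0,0],
    [0,0,0],
    [0,0,0],
    [0,0,0],
    [0,0,0],
    [0,0,0],
  ],
  grip=[1,1,1,1,1,1],
)

```text
time: 22.9
ee_pos: [0.5255, 0.1689, 0.1185]
orientation: [-3.127, -0.191, -0.015]
contact_force: [0.8, 1.2, 0.7]
finger_gap: 0.002
```

```bash
python3 - <<'E'
from h import *
p=car(0,.079,0);togo([p[0],p[1],.112],.107)
cv2.imwrite('pics/q1.png',cv2.resize(robot.snapshot('side')[100:200,250:340,::-1],None,fx=5,fy=5,interpolation=cv2.INTER_CUBIC))
E
```

```text
t 22.90 pos [0.5255 0.1689 0.1185] F [0.8 1.2 0.7] gap 0.002 q7 -0.53
lin mm [-4.8 35.4  6.2] dr [-0.009 -0.01   0.015]
```

View pics/q1.png

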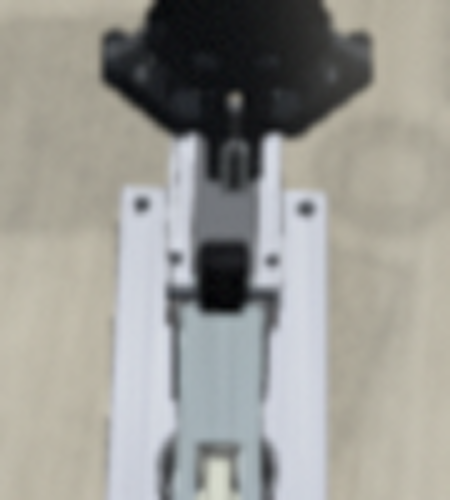

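Shut fingers stand behind the grip. Approaching and pushing.

Call:
move_arm(
  linear=[
    [-5,6,4],
    [0,8,0],
    [0,7,0],
    [0,5,0],
    [0,3,0],
    [0,0,0],
  ],
  dr=[
    [-0.009,-0.01,0.015],
    [0,0,0],
    [0,0,0],
    [0,0,0],
    [0,0,0],
    [0,0,0],
  ],
  grip=[1,1,1,1,1,1],
)

```text
time: 23.45
ee_pos: [0.5251, 0.1361, 0.1165]
orientation: [3.136, 0.164, 0.005]
contact_force: [0.9, -0.1, 0.2]
finger_gap: -0.001
```

```bash
python3 - <<'E'
from h import *
p=car(0,.079,0);togo([p[0],p[1],.113],.107)
E
```

```text
t 23.45 pos [0.5251 0.1361 0.1165] F [ 0.9 -0.1  0.2] gap -0.001 q7 -0.50
lin mm [-0.2  2.9  3.5] dr [ 0.001 -0.003 -0.003]
```

Call:
move_arm(
  linear=[
    [0,4,1],
    [0,5,0],
    [0,6,0],
    [0,7,0],
  ],
  dr=[
    [0,0,0],
    [0,0,0],
    [0,0,0],
    [0,0,0],
  ],
  grip=[1,1,1,1],
)

```text
time: 23.78
ee_pos: [0.5256, 0.1349, 0.1167]
orientation: [-3.108, -0.179, -0.012]
contact_force: [-3.2, 15.4, -3.0]
finger_gap: 0.001
```

```bash
python3 - <<'E'
from h import *
p=car(0,.079,0);togo([p[0],p[1],.113],.107)
E
```

```text
t 23.78 pos [0.5256 0.1349 0.1167] F [-3.2 15.4 -3. ] gap 0.001 q7 -0.47
lin mm [-0.6  1.8  3.6] dr [-0.028 -0.009  0.008]
```

Call:
move_arm(
  linear=[
    [0,10,0],
    [0,12,0],
  ],
  dr=[
    [-0.02,0,0],
    [-0.01,0,0],
  ],
  grip=[1,1],
)

```text
time: 23.95
ee_pos: [0.5256, 0.1346, 0.1167]
orientation: [-3.109, -0.198, -0.02]
contact_force: [-6.4, 25.8, -4.4]
finger_gap: -0.001
```

```bash
python3 - <<'E'
from h import *
p=car(0,.079,0);togo([p[0],p[1],.113],.107)
b=robot.snapshot('side')[:,:,::-1];cv2.imwrite('pics/q2.png',cv2.resize(b[100:245,250:340],None,fx=4,fy=4,interpolation=cv2.INTER_CUBIC))
E
```

```text
t 23.95 pos [0.5256 0.1346 0.1167] F [-6.4 25.8 -4.4] gap -0.001 q7 -0.46
lin mm [-0.6  1.5  3.7] dr [-0.026 -0.014  0.02 ]
```

View pics/q2.png

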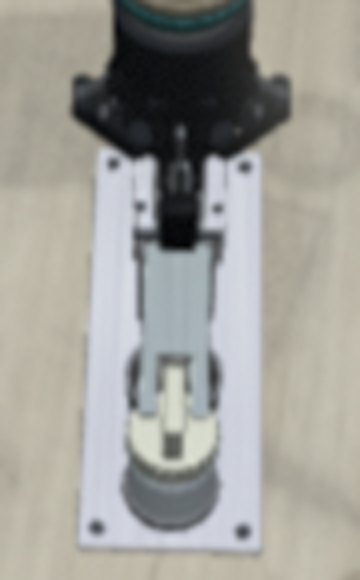

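26 N without movement, against 3 N of slide friction, so this is the end stop. Backing off and retreating upward.

Call:
move_arm(
  linear=[
    [0,-8,0],
    [0,-12,-2],
    [0,-12,-10],
    [0,0,-20],
    [0,0,-20],
    [0,0,-20],
    [0,-20,-20],
    [0,-30,0],
    [0,-30,0],
    [0,-30,0],
    [0,0,0],
    [0,0,0],
  ],
  dr=[
    [0,0,0],
    [0,0,0],
    [0,0,0],
    [0,0,0],
    [0,0,0],
    [0,0,0],
    [0,0,0],
    [0,0,0],
    [0,0,0],
    [0,0,0],
    [0,0,0],
    [0,0,0],
  ],
  grip=[1,1,1,1,1,1,1,1,1,1,1,1],
)

```text
time: 25.0
ee_pos: [0.5067, 0.2833, 0.2267]
orientation: [-3.106, -0.195, -0.033]
contact_force: [-0.7, -0.8, 0.7]
finger_gap: 0.001
```

```bash
python3 - <<'E'
from h import *
togo([.5,.2,.2],.107)
for n,(x0,y0,x1,y1) in {"side":(225,100,355,390),"top":(150,160,430,270)}.items():
    S=2 if n=="side" else 2.85
    cv2.imwrite(f'pics/z_{n}.png',cv2.resize(robot.snapshot(n)[y0:y1,x0:x1,::-1],None,fx=S,fy=S,interpolation=cv2.INTER_CUBIC))
E
```

```text
t 25.00 pos [0.5067 0.2833 0.2267] F [-0.7 -0.8  0.7] gap 0.001 q7 -0.65
lin mm [-17.6  82.5  24. ] dr [-0.028 -0.023  0.018]
```

View pics/z_side.png

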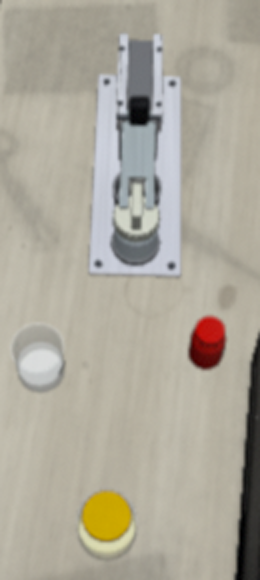

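View pics/z_top.png

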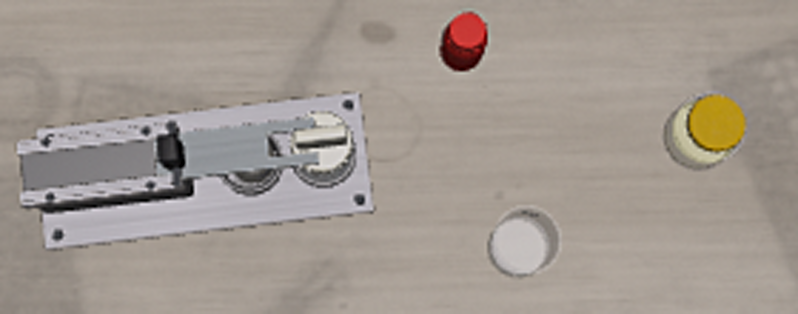

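The lock is home, the bottle sits under the bar, the fork straddles the closed fin, and the jar, beaker and red bottle have not been moved. The robot is clear of everything, so I'm handing in.

```bash
python3 -c "
from cell import robot
print(robot.close_job())"
```

```text
the job is handed in; nothing more can be done
None
```

The carrier is ready for transport and I handed the job in at 25 s of the 54 s allowed. The hand-in gave no verdict.

- **Bottle:** I stood the white bottle upright in the cup. It was still upright and centred there before the bar covered it; the red look-alike was not touched.
- **Lid:** I turned the lid clockwise until it was firm against its stop, with the moment rising to about 2.3 N m. Both cameras then showed the fin along the carrier's y axis.
- **Lock:** I slid the grip home last. The final pictures show the bar over the bottle and the fork on both sides of the fin.
- **Surroundings:** In the final pictures the jar, beaker and red bottle stand where they were, and the robot touches nothing.

**One check disagreed:** my measured slide travel was about 98 mm, not the full 112 mm. I think the lock started about 14 mm forward of fully back. To test that, I pushed the grip again from behind with the fingers shut: it held against 26 N, while the lock normally slides at about 3 N. I saw nothing in its way, so I took this as the end stop.

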